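# Refit the dust collector's filter cover and lock its quarter-turn stud

## Robot

A 6-joint arm with a two-finger parallel gripper is mounted at the origin on a cart in front of the work surface, level with it; the furniture and walls round the work are solid. World frame = base frame: x ahead of the robot, y to its left, z up, the work surface at z = 0. Lengths are in mm, angles in rad, forces in N, time in s.
With the tool pointing down it reaches from about 350 to 875 mm from the base axis. Payload 4.2 kg.
Tool frame: the origin (TCP) lies midway between the tips of the shut fingers; the grasp point (between the pads) lies 19 mm behind it; z points along the fingers, y is the line along which they close (so a half turn about z gives the same grasp; the last joint's range is limited). The gripper opens to 85 mm and grips with 20 to 120 N. Pads are 22 mm wide; open, the fingers measure 114 mm over their backs; the gripper's body (76 mm by 85 mm) begins 54 mm behind the grasp point. The pads swing forward as they close: fully open they stand 13 mm farther back than shut.
Start: joints at [1.44, 0.385, 0.008, 0, -1.194, -0.259], TCP at [237.469, 578.107, 231.312] pointing down, gripper open.
Joint ranges: [-3.14, 3.14], [-1.21, 2.06], [-1.07, 1.41], [-3.16, 2.05], [-2.99, -0.16], [-3.1, 3.1]. Speed limits (rad/s): [2.79, 2.79, 3.14, 3.14, 3.14, 3.14].

## Interface

Orientations are given as a unit quaternion [x, y, z, w].
In Python, from bench import arm gives the robot as it stands.
- The arm moves only by the tool send_rows, never from a script. Its argument "targets" is a list of rows, each an object of numbers: "gripper": the gripper command: -1 is fully open, 1 is shut, values between are in proportion; "x", "y", "z": the shift along the tool's x, y, z in cm; "ax", "ay", "az": the turn, a rotation vector about the tool's x, y, z in degrees. A call has 1 to 5 rows; each row shifts and turns the commanded pose from where the row before left it, along the tool's axes as they then stand; what a row does not reach is not made up. A row lasts 1/12 s, in which the tool goes at most 41.7 mm and 7.16 degrees, less where a joint would pass 70% of its speed; a pose out of reach is approached as far as the arm can. A call is refused whole if a number of a shift passes 4.17 or a number of a turn 7.16, either way. A call with a gripper value outside its range is refused whole. The fingers move at their own pace and stop on an object; the grip force is fixed at half the most. Time passes only in rows, so rows that do not move let the fingers close. It gives the time, the measured TCP pose, the force, the opening and the grip force at its end, in the units of the state.
- arm.read_state(): the state, without advancing time (a new reading comes with each control period).
- arm.get_image(name): name is "side" or "top" or "wrist"; returns (picture, depth): 384x512x3 uint8, red, green, blue; 384x512 float32, mm along the optical axis (not along the pixel's ray), 0 where there is no reading.
- arm.camera_model(name): a dict with "fx", "fy", "cx", "cy" (pixels), "cam_to_world" (4x4, takes a point from camera to world coordinates). Camera axes: x right, y down, z forward; pixel columns grow to the right and rows downward; lengths in mm; the calibration is good to about 2 mm. A picture is of the moment at which its call begins: read the wrist's pose just before it. camera_model takes no time and is no camera call; for the wrist camera it gives the pose at the moment of the call.
- arm.job_done(): hands the job in; it is judged then, once.
Trained networks look in the newest picture that a camera, given by its name, has taken for a name from the list of things; names that differ only in an ending like _2 or _b are one class to them, and where a whole thing is asked for, a point or a joint stands for the part that bears it (a point fixed in the world has none). Each returns a list of dicts, best first, with "score" (0 to 1); they miss things now and then, are a little off and sometimes report something else, mostly with a low value. They report only what shows in the picture. A call takes as long as a camera call.
- arm.boxes_of(camera, thing): "rect" ([left, top, width, height] in pixels, round what is visible of it).
The state is a dict: "clock": time; "joints": joint angles; "joint_vel": joint speeds; "joint_efforts": joint torques, N m; "position": TCP position; "ee_rot": TCP orientation; "contact_force": force on the tool from outside, world axes, zero at the start; "wrist_torque": the same for the moment, N m; "gripper_width": finger opening in mm; "grasp_force": force on a finger pad.
Only numpy, scipy, OpenCV 4.12 (cv2) and the standard library are available. Lean on these libraries where they do the work, as an engineer would, in place of code of your own. Each camera call takes 0.05 s, during which the arm holds its last target. There are 200 camera calls.

## Task

The filter of the small dust collector has been changed and its cover lies beside it. Take the cover by its handle and hang it on the sloping hatch, hooked over the bar at the top and lying flush all round; then press the wing stud home against its spring and turn it a quarter turn clockwise, past the bump, until it catches and stays down by itself. Leave the tape roll and the brush where they are.

Things in the scene. Friction and masses are not known exactly. Their poses are not given: they have to be found in the camera images.
- cover: Folded bare-aluminium cover, 165 (x) x 150 (y) x 18 mm, 0.5 kg, lying flat. Origin: middle of its open underside, at the flanges' lower edges; z out of the upper face, +x to the hooking flange. Plate z 16 to 18 mm; flanges down to z = 0 on the +x edge (inner face x = 78) and both sides (inner faces y = +-72.5); none on the -x edge. Handle middle (18, 0, 55), stud axis (-45, 0) mm.
- handle (a point): Middle of the cover's black bridge handle: bar 10 x 10 mm, 100 mm long along the cover's y, 32 mm clear above the plate; axes as the cover's.
- hatch_frame: Raised frame on the sloping face (25 degrees from level, facing the robot) of the dust collector, a grey fixed box 172 wide, 215 deep, 125 mm high. Origin and axes: where the cover's come to lie when it is home; +x up the slope, z outward. Walls 142 mm wide over all, 1 to 1.5 mm play to the side flanges, rubber edges rounded 2.5 mm; the plate rests on their tops at z = 16 mm.
- hanging_bar (a point): Middle of the 10 mm round steel bar along y at the frame's upper end, (73, 0, 11) mm in hatch_frame. The cover's +x flange goes behind it, on its up-slope side. Set the cover down parallel to the face some 10 mm too far up the slope, then draw it down the slope until the flange is felt on the bar; friction may keep it from sliding home by itself.
- keeper_face (a point): Middle of the keeper's outer face, (-45, 0, 6) mm in hatch_frame, axes as hatch_frame's: a 42 x 38 mm steel plate with a slot 8 mm wide, 36 mm long, hidden once the cover is on. The keeper floats (turns if forced by 0.6 N m): its slot stands anywhere within 0.65 rad either way of x, which no reading gives.
- wing (a point): Middle of the stud's wing, on the stud's axis, 50 mm above the cover's origin plane when not pressed; x along the wing, z outward. Dark steel wing 30 mm long, 9 mm thick, z 40.5 to 59 mm. The stud is captive in the cover; a cross pin below it, 5 mm thick and 31 mm long, lies parallel to the wing. At the start the wing stands up to 0.6 rad either way of the cover's x.
- barrel_top (a point): Centre of the flat top of the round barrel, 31 mm across, under the wing: 40.5 mm above the cover's origin plane, moves with the stud. Fingertips either side of the wing, less than 25 mm apart, can push on it while they hold the wing; by friction on the wing alone they slip.
- stud (a joint): Press of the stud, m: 0 out, 0.014 hard stop; spring 4.5 N at 0, 11 N at the stop. Cover home: the pin meets the keeper at 0.002; it goes on only in line with the slot (within 0.1 to 0.2 rad): press lightly, turn, feel it give way. From 0.0125 it is through and can turn. Caught it stands at 0.010 by itself; let go too early at 0.0125, or 0 if still in the slot.
- stud_turn (a joint): Turn of the stud in the cover, rad, 0 with the wing along the cover's x, growing clockwise seen from outside; slight friction (0.03 N m), stays where left. Keep it pressed and turn clockwise 1.57 from the slot's direction; a stop is felt about 0.1 to 0.2 beyond. There the pin lies under a groove: let go and the spring draws it in. Anticlockwise is barred.
- masking_tape: Roll of masking tape lying flat, 108 mm across, 25 mm high, bystander.
- bench_brush: Wooden bench brush, 59 x 251 x 30 mm, bystander near the table's front edge.

How it is judged (in metres and radians):
On the way:
1. the cover hangs on the hatch frame: flange behind the bar, flush all round (x of cover in the frame of hatch_frame between -0.005 and 0.005 m and y of cover in the frame of hatch_frame between -0.004 and 0.004 m and z of cover in the frame of hatch_frame between -0.003 and 0.003 m and angle between the z axis of cover and the z axis of hatch_frame, either way round below 0.05 rad), for 0.2 s.
At the end, for the whole second after the job is handed in: The cover is home on the hatch frame (within 5 mm along the slope, 4 mm sideways, 3 mm in height, 0.05 rad), and the stud is caught: turned across the slot and standing by itself at 8.5 to 11.3 mm of press, everything at rest (all of step 1 and value of joint stud between 0.0085 and 0.0113 m and angle between the x axis of wing and the y axis of hatch_frame, either way round below 1.1 rad and linear speed of cover below 0.01 m/s); the robot touches nothing.
It fails at once if the tape roll or the brush is moved by over 30 mm (distance of any of masking_tape, bench_brush from where it was at the start of the episode above 0.03 m).
It also fails if it takes over 67 s, if anything falls off the work surface, if the arm or the gripper's body presses on something with over 40 N, if the wrist force passes 120 N, or if a joint passes its speed limit or range.

## Working session

There is one attempt and no reset: what is moved stays moved. The work goes in short steps, Python scripts to look and compute and a tool call to move; the robot and the scene stay as the last step left them, time stands still between calls to the robot, and variables do not carry over. Pictures are saved under pics/ and viewed, at most 10 in all, crops included, and the job is handed in when it is done.

Besides the shell and the picture viewer there is one more tool, called as name([rows], argument=value, ...), one row to a line, values as JSON. send_rows: Moves the arm, as the interface text tells. Its arguments: {"type":"object","properties":{"targets":{"type":"array"}},"required":["targets"]}

```bash
mkdir -p pics; ls; cat > h.py <<'E'
import numpy as np,cv2
from bench import arm
from scipy.spatial.transform import Rotation as R
def pts(cam,d,m=None):
    m=m or arm.camera_model(cam); v,u=np.mgrid[:384,:512]
    T=np.array(m['cam_to_world']); P=np.stack([(u-m['cx'])/m['fx']*d,(v-m['cy'])/m['fy']*d,d],-1)
    return P@T[:3,:3].T+T[:3,3]
E
python3 - <<'E'
from h import *
ims=[]
for c in ['side','top']:
    m=arm.camera_model(c); p,d=arm.get_image(c); np.savez('pics/'+c,p=p,d=d,P=pts(c,d,m))
    ims.append(p[:,:,::-1]); print(c,np.round(m['cam_to_world'],2).tolist(),m['fx'])
    for t in ['cover','handle','hatch_frame','wing','masking_tape','bench_brush','hanging_bar','keeper_face']:
        b=arm.boxes_of(c,t); print(t,[(x['rect'],round(x['score'],2)) for x in b[:2]])
cv2.imwrite('pics/a.png',cv2.resize(np.vstack(ims),(800,600)) if 0 else np.hstack(ims)[:, :] )
im=np.hstack(ims);cv2.imwrite('pics/a.png',cv2.resize(im,(800,300)))
cv2.imwrite('pics/top.png',cv2.resize(ims[1],(800,600)))
print(arm.read_state())
E
```

```text
pics
side [[0.99, -0.1, 0.13, 362.87], [-0.16, -0.57, 0.8, -455.03], [-0.01, -0.81, -0.58, 613.76], [0.0, 0.0, 0.0, 1.0]] 423.4340074004932
cover [([241.5, 254.3, 118.1, 87.9], 0.87)]
handle [([241.1, 253.0, 116.6, 86.7], 0.97)]
hatch_frame [([209.8, 131.1, 83.6, 68.9], 0.67)]
wing [([266.2, 280.1, 18.4, 19.4], 0.77)]
masking_tape [([327.1, 197.7, 45.0, 33.3], 0.82)]
bench_brush [([135.1, 206.3, 70.7, 68.8], 0.65)]
hanging_bar [([211.6, 130.6, 83.7, 68.8], 0.73), ([266.8, 279.9, 17.6, 21.5], 0.39)]
keeper_face [([211.8, 127.4, 85.0, 73.3], 0.76)]
top [[0.02, -0.99, 0.11, 387.87], [-1.0, -0.02, -0.02, 245.46], [0.02, -0.11, -0.99, 989.25], [0.0, 0.0, 0.0, 1.0]] 399.7379470225868
cover [([282.8, 146.8, 76.4, 78.9], 0.91)]
handle [([281.4, 147.5, 76.7, 79.4], 0.68)]
hatch_frame []
wing [([320.2, 193.9, 17.6, 12.8], 0.46)]
masking_tape [([215.2, 90.6, 44.7, 47.7], 0.7)]
bench_brush [([191.6, 250.5, 89.9, 65.6], 0.72)]
hanging_bar [([132.5, 140.1, 93.4, 98.4], 0.94), ([215.8, 94.5, 42.9, 43.5], 0.62)]
keeper_face [([131.4, 142.4, 93.2, 91.6], 0.93)]
{'clock': 0.9, 'joints': array([ 1.43962794e+00,  3.84722942e-01,  7.85079822e-03,  9.58772467e-06,
       -1.19397309e+00, -2.58580553e-01]), 'joint_vel': array([ 0.00032864,  0.00129551, -0.00038297, -0.00017786,  0.00029241,
        0.00189257]), 'joint_efforts': array([-1.28855510e-03, -3.92072546e+01,  1.88616979e+01,  4.19068784e+00,
       -4.05046194e-04, -5.87039111e-06]), 'position': array([237.45380458, 578.1013289 , 231.28034221]), 'ee_rot': array([ 9.81072327e-01, -1.93641651e-01,  6.00520883e-06,  2.41200291e-05]), 'contact_force': array([-0.64182676, -0.59387802, -0.20738663]), 'wrist_torque': array([0.02570065, 0.03480442, 0.04845401]), 'grasp_force': 0.0, 'gripper_width': 85.33145428487285}
```

View pics/top.png

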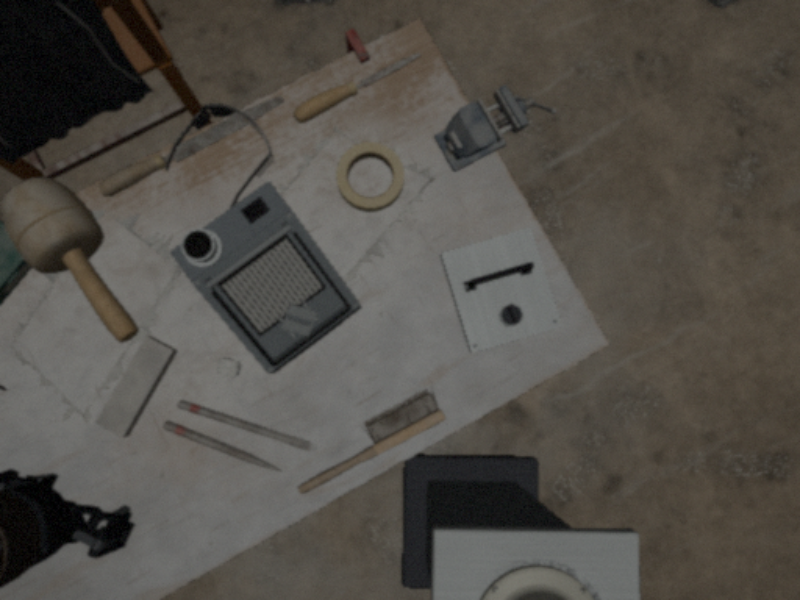

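View pics/a.png

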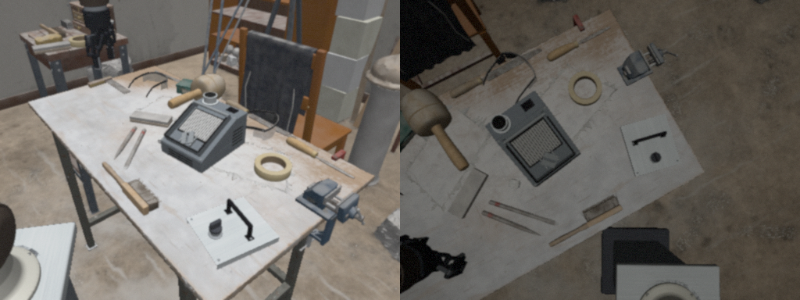

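The top view shows the cover at about (505,290) with its handle at (500,277) and wing at (511,314). The collector is at (265,275) with its frame at (285,285), the tape at (370,175) and the brush at (375,445). The side view agrees.

```bash
cat > m.py <<'E'
from h import *
for c,(l,t,w,h) in [('top',(278,142,86,90)),('side',(235,248,130,100))]:
    P=np.load(f'pics/{c}.npz')['P']; 
    Q=P[int(t):int(t+h),int(l):int(l+w)].reshape(-1,3)
    print(c,'z hist',np.histogram(Q[:,2],bins=[-20,-5,5,12,16,20,25,40,50,56,62,75])[0])
    pl=Q[(Q[:,2]>11)&(Q[:,2]<26)]; r=cv2.minAreaRect(pl[:,:2].astype(np.float32)); print('plate',r,np.median(pl[:,2]))
    hd=Q[(Q[:,2]>30)&(Q[:,2]<75)]
    print(len(hd)); lab=cv2.kmeans(hd[:,:2].astype(np.float32),2,None,(3,50,.1),5,2)[1].ravel()
    for k in (0,1):
        x=hd[lab==k]; print(len(x),x.mean(0).round(1),x.min(0).round(1),x.max(0).round(1), cv2.minAreaRect(x[:,:2].astype(np.float32)))
for c,(l,t,w,h) in [('top',(105,110,130,135)),('side',(190,110,130,110))]:
    P=np.load(f'pics/{c}.npz')['P']; Q=P[t:t+h,l:l+w].reshape(-1,3)
    Q=Q[(Q[:,2]>25)&(Q[:,2]<160)]
    rng=np.random.default_rng(0); best=0
    for i in range(3000):
        a=Q[rng.choice(len(Q),3,False)]; n=np.cross(a[1]-a[0],a[2]-a[0]); n/=np.linalg.norm(n)+1e-9
        if n[2]<0:n=-n
        if abs(np.degrees(np.arccos(min(n[2],1)))-25)>4: continue
        k=(abs((Q-a[0])@n)<2); 
        if k.sum()>best: best=k.sum();K=k
    x=Q[K]; cc=x.mean(0); n=np.linalg.svd(x-cc)[2][2]; n*=np.sign(n[2])
    print(c,len(Q),best,'n',n.round(3),'tilt',np.degrees(np.arccos(n[2])),'yaw up',np.degrees(np.arctan2(-n[1],-n[0])))
    ux=np.array([-n[0],-n[1],0]);ux/=np.linalg.norm(ux); ux=ux-n*(ux@n);ux/=np.linalg.norm(ux); uy=np.cross(n,ux)
    e=(Q-cc)@n; print(np.histogram(e,bins=np.arange(-40,45,4)))
    print('outline',cc.round(1)); q=(Q-cc)@np.c_[ux,uy]
    for lo,hi in[(-60,-2.5),(-2.5,2.5),(4,30)]:
        s=q[(e>lo)&(e<hi)]; print(lo,hi,len(s),np.percentile(s,[1,50,99],axis=0).round(1).tolist(),cv2.minAreaRect(s.astype(np.float32)) if len(s) else 0)
    F=Q; r=cv2.minAreaRect(F[:,:2].astype(np.float32)); print('box',r)
E
python3 m.py
```

```text
top z hist [   8 3337   39  528 2793  378   46   44   32  193    9]
plate ((522.4074096679688, 59.732269287109375), (165.1997528076172, 150.78831481933594), 17.72296142578125) 17.759791187902124
322
193 [539.5  68.2  57.8] [521.7  19.3  30.7] [558.4 113.8  64.1] ((540.5433349609375, 66.52786254882812), (10.357114791870117, 98.91050720214844), 17.821063995361328)
129 [479.8  48.6  47.2] [466.   33.4  34.9] [495.   61.1  61.9] ((480.6932678222656, 47.202056884765625), (27.204057693481445, 29.07249641418457), 85.92664337158203)
side z hist [ 111 6489  196  130 4364  631  138  158   93  311   13]
plate ((522.3034057617188, 58.442108154296875), (166.19093322753906, 152.65725708007812), 17.582107543945312) 18.720545807212716
670
271 [480.5  39.5  47.7] [465.4  29.5  32.5] [496.5  52.6  61.9] ((481.7838439941406, 40.30329895019531), (30.990137100219727, 21.95000457763672), 9.77224349975586)
399 [540.9  57.8  54.5] [521.8  14.6  30.3] [559.2 112.3  63.1] ((540.2855224609375, 63.24781799316406), (10.737052917480469, 100.79643249511719), 17.772876739501953)
top 7971 2259 n [-0.353 -0.301  0.88
[... 1199 characters left out ...]
 -12,  -8,  -4,   0,   4,   8,
        12,  16,  20,  24,  28,  32,  36,  40,  44]))
outline [494.5 382.6  87.1]
-60 -2.5 2676 [[-90.7, -83.9], [52.6, -61.7], [144.1, 207.2]] ((32.454689025878906, 70.50379180908203), (309.69146728515625, 246.47467041015625), 89.06781005859375)
-2.5 2.5 1879 [[-79.5, -78.9], [4.8, -0.9], [135.3, 81.8]] ((29.350814819335938, 2.5136795043945312), (172.41697692871094, 220.924072265625), 87.92267608642578)
4 30 1477 [[-68.2, -66.9], [-13.6, -0.1], [122.9, 76.5]] ((27.138221740722656, -0.26568603515625), (155.110107421875, 201.12062072753906), 88.14541625976562)
box ((538.5084228515625, 587.4237670898438), (359.9679260253906, 598.8468627929688), 8.730334281921387)
```

```bash
cat >> h.py <<'E'
from scipy.linalg import logm
def cur():
    s=arm.read_state(); T=np.eye(4); T[:3,:3]=R.from_quat(s['ee_rot']).as_matrix(); T[:3,3]=s['position']; return T,s
def mk(o,x,z):
    z=np.array(z,float);z/=np.linalg.norm(z); x=np.array(x,float);x-=z*(x@z);x/=np.linalg.norm(x)
    T=np.eye(4);T[:3,:3]=np.c_[x,np.cross(z,x),z];T[:3,3]=o;return T
def rows(A,B,N=None):
    "equal rows from pose A to B: screw; shift in cm, turn in deg, tool axes"
    D=np.linalg.inv(A)@B; L=np.real(logm(D)); w=np.array([L[2,1],L[0,2],L[1,0]]); 
    tot=np.degrees(np.linalg.norm(w)); d=np.linalg.norm(D[:3,3])
    if N is None: N=int(np.ceil(max(tot/6.9,d/38,1)))
    # find step: rotation r, shift t applied before turning
    r=R.from_rotvec(w/N).as_matrix(); S=sum(np.linalg.matrix_power(r,k) for k in range(N))
    t=np.linalg.solve(S,D[:3,3])
    print(f'N={N} shift_cm {np.round(t/10,3).tolist()} turn {np.round(np.degrees(w/N),2).tolist()} (total {d:.1f}mm {tot:.1f}deg)')
E
cat > s.py <<'E'
from h import *
T,s=cur(); m=np.array(arm.camera_model('wrist')['cam_to_world']); print('cam in tool',np.round(np.linalg.inv(T)@m,3).tolist(),arm.camera_model('wrist')['fx'])
a=np.radians(38.5);ux=np.array([np.cos(a),np.sin(a),0]);n=np.array([-np.sin(np.radians(25))*ux[0],-np.sin(np.radians(25))*ux[1],np.cos(np.radians(25))])
ux=np.cross(np.cross(n,ux),n)  # up slope
c=np.array([497,390,95.]); y=-ux; x=np.cross(y,-n)
B=mk(c+240*n,x,-n); print(B.round(2).tolist()); rows(T,B)
E
python3 s.py
```

```text
cam in tool [[-0.001, -0.949, -0.316, 81.791], [1.0, -0.0, -0.001, -0.585], [0.001, -0.316, 0.949, -142.883], [0.0, 0.0, 0.0, 1.0]] 314.2789771976315
[[0.62, -0.71, 0.33, 417.62], [-0.78, -0.56, 0.26, 326.86], [0.0, -0.42, -0.91, 312.51], [0.0, 0.0, 0.0, 1.0]]
N=9 shift_cm [3.313, 0.958, -1.053] turn [2.72, 0.71, 3.19] (total 319.7mm 38.2deg)
```

```bash
sed -i 's/c+240\*n/c+160*n/' s.py; python3 s.py | tail -1
```

```text
N=9 shift_cm [3.39, 0.754, -0.184] turn [2.72, 0.71, 3.19] (total 309.5mm 38.2deg)
```

send_rows([
  {"gripper": -1,"x": 3.39,"y": 0.75,"z": -0.18,"ax": 2.72,"ay": 0.71,"az": 3.19},
  {"gripper": -1,"x": 3.39,"y": 0.75,"z": -0.18,"ax": 2.72,"ay": 0.71,"az": 3.19},
  {"gripper": -1,"x": 3.39,"y": 0.75,"z": -0.18,"ax": 2.72,"ay": 0.71,"az": 3.19},
  {"gripper": -1,"x": 3.39,"y": 0.75,"z": -0.18,"ax": 2.72,"ay": 0.71,"az": 3.19},
  {"gripper": -1,"x": 3.39,"y": 0.75,"z": -0.18,"ax": 2.72,"ay": 0.71,"az": 3.19},
])

```text
clock: 1.32
position: [368.3, 462.6, 239.9]
ee_rot: [0.937, -0.327, 0.054, -0.111]
contact_force: [0.1, -0.1, -0.4]
gripper_width: 85.6
grasp_force: 0.0
```

send_rows([
  {"gripper": -1,"x": 3.39,"y": 0.75,"z": -0.18,"ax": 2.72,"ay": 0.71,"az": 3.19},
  {"gripper": -1,"x": 3.39,"y": 0.75,"z": -0.18,"ax": 2.72,"ay": 0.71,"az": 3.19},
  {"gripper": -1,"x": 3.39,"y": 0.75,"z": -0.18,"ax": 2.72,"ay": 0.71,"az": 3.19},
  {"gripper": -1,"x": 3.39,"y": 0.75,"z": -0.18,"ax": 2.72,"ay": 0.71,"az": 3.19},
  {"gripper": -1},
])

```text
$.targets[4]: bad value
```

```bash
cat > w.py <<'E'
from h import *
import sys
arm.get_image('side') if 0 else None
m=arm.camera_model('wrist'); p,d=arm.get_image('wrist'); np.savez('pics/wrist',p=p,d=d,P=pts('wrist',d,m),T=cur()[0],m=np.array(m['cam_to_world']))
cv2.imwrite(f'pics/{sys.argv[1]}.png',cv2.resize(p[:,:,::-1],(800,600)))
T,s=cur();print(s['clock'],T.round(2).tolist(),s['joints'].round(2))
E
python3 w.py w1
```

```text
1.3667 [[0.78, -0.61, 0.17, 369.05], [-0.63, -0.76, 0.17, 456.37], [0.03, -0.24, -0.97, 238.93], [0.0, 0.0, 0.0, 1.0]] [ 1.22  0.2  -0.31  0.14 -0.84 -0.41]
```

View pics/w1.png

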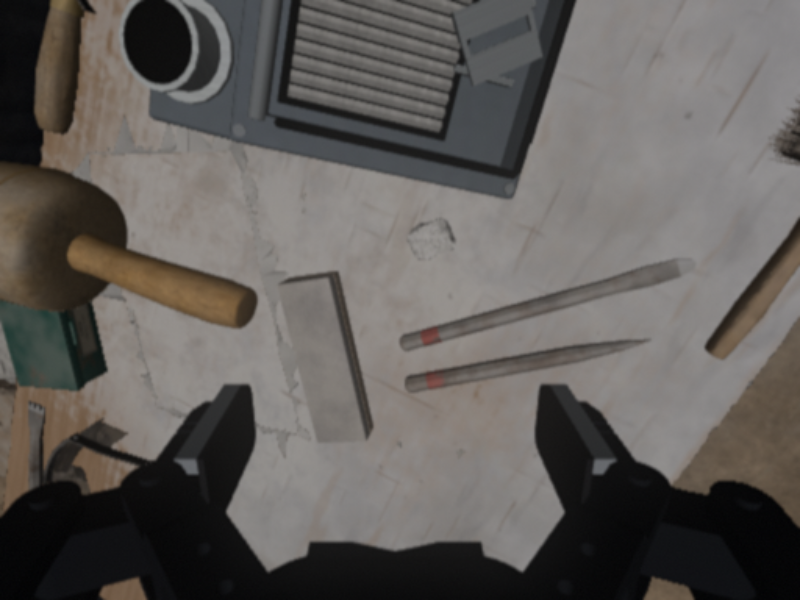

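The second call was refused because a row lacked keys. The picture, from halfway along, shows the collector's corner at (510,190) and the keeper with its slot at (500,40).

send_rows([
  {"gripper": -1,"x": 3.39,"y": 0.75,"z": -0.18,"ax": 2.72,"ay": 0.71,"az": 3.19},
  {"gripper": -1,"x": 3.39,"y": 0.75,"z": -0.18,"ax": 2.72,"ay": 0.71,"az": 3.19},
  {"gripper": -1,"x": 3.39,"y": 0.75,"z": -0.18,"ax": 2.72,"ay": 0.71,"az": 3.19},
  {"gripper": -1,"x": 3.39,"y": 0.75,"z": -0.18,"ax": 2.72,"ay": 0.71,"az": 3.19},
  {"gripper": -1,"x": 0,"y": 0,"z": 0,"ax": 0,"ay": 0,"az": 0},
])

```text
clock: 1.78
position: [443.7, 341.5, 237.6]
ee_rot: [0.878, -0.428, 0.094, -0.193]
contact_force: [-0.6, 0.3, -1.1]
gripper_width: 85.9
grasp_force: 0.0
```

```bash
python3 w.py w2
```

```text
1.8333 [[0.62, -0.71, 0.33, 444.17], [-0.79, -0.56, 0.26, 344.34], [0.0, -0.42, -0.91, 238.99], [0.0, 0.0, 0.0, 1.0]] [ 1.02  0.08 -0.56  0.29 -0.54 -0.56]
```

View pics/w2.png

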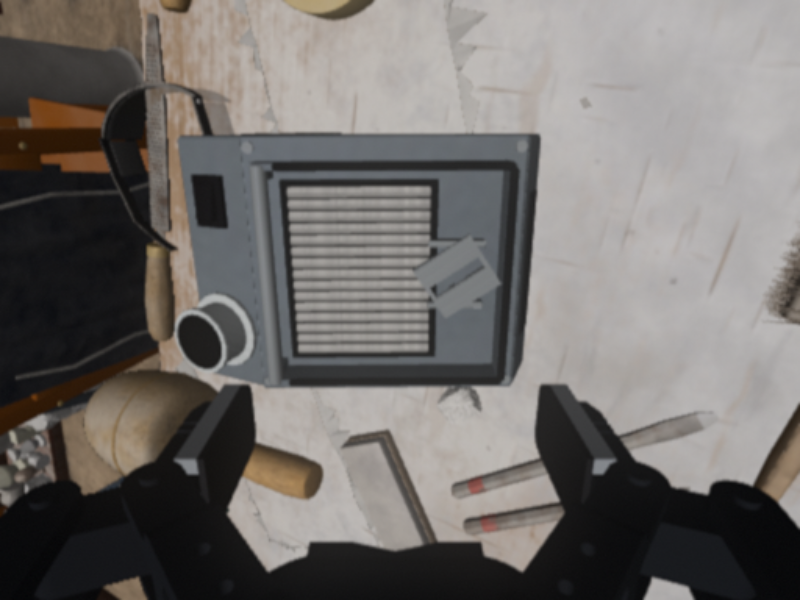

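```bash
cat > f.py <<'E'
from h import *
W=np.load('pics/wrist.npz'); P=W['P'];p=W['p']
T=W['T']; ux=-T[:3,1]; n=-T[:3,2]; uy=np.cross(n,ux); B=np.c_[ux,uy,n]; o=np.array([497,390,95.])
Q=(P-o)@B   # approx hatch axes
v0,v1,u0,u1=80,255,110,350
q=Q[v0:v1,u0:u1]
f=q.reshape(-1,3); f=f[np.isfinite(f).all(1)&(abs(f[:,2])<60)]
print(np.histogram(f[:,2],bins=np.arange(-40,44,4)))
s=200/(220)
# height map picture in colour
z=np.clip((q[:,:,2]+30)/60*255,0,255).astype(np.uint8)
hm=cv2.resize(cv2.applyColorMap(z,cv2.COLORMAP_JET),None,fx=1.66,fy=1.66,interpolation=0)
cr=cv2.resize(p[v0:v1,u0:u1,::-1],None,fx=1.66,fy=1.66,interpolation=2)
k=cv2.resize(p[145:215,255:330,::-1],(320,290),interpolation=cv2.INTER_CUBIC)
out=np.zeros((600,800,3),np.uint8); out[:hm.shape[0],:hm.shape[1]]=hm; out[:cr.shape[0],400:400+cr.shape[1]]=cr; out[300:590,:320]=k
cv2.imwrite('pics/f.png',out)
for v in (88,95,100,105,110,170,235,240,244,248): print(v,[tuple(Q[v,u].round(0).astype(int)) for u in (150,168,180,230,290,310,325,332)])
E
python3 f.py
```

```text
(array([ 131,  186,  711,  616,  768, 1125, 1665, 7542, 6530, 8569,  971,
       2001,  570, 3192,  540,    0,    0,    0,    0,    0]), array([-40, -36, -32, -28, -24, -20, -16, -12,  -8,  -4,   0,   4,   8,
        12,  16,  20,  24,  28,  32,  36,  40]))
88 [(np.int64(93), np.int64(-81), np.int64(-13)), (np.int64(75), np.int64(-81), np.int64(-8)), (np.int64(64), np.int64(-81), np.int64(-9)), (np.int64(17), np.int64(-81), np.int64(-9)), (np.int64(-40), np.int64(-81), np.int64(-8)), (np.int64(-59), np.int64(-81), np.int64(-8)), (np.int64(-73), np.int64(-81), np.int64(-8)), (np.int64(-80), np.int64(-81), np.int64(-8))]
95 [(np.int64(94), np.int64(-75), np.int64(-12)), (np.int64(76), np.int64(-75), np.int64(-8)), (np.int64(64), np.int64(-75), np.int64(-9)), (np.int64(17), np.int64(-75), np.int64(-8)), (np.int64(-40), np.int64(-75), np.int64(-7)), (np.int64(-59), np.int64(-74), np.int64(-8)), (np.int64(-74), np.int64(-74), np.int64(-9)), (np.int64(-80), np.int64(-74), np.int64(-6))]
100 [(np.int64(94), np.int64(-70), np.int64(-12)), (np.int64(76), np.int64(-70), np.int64(-9)), (np.int6
[... 2148 characters left out ...]
, (np.int64(90), np.int64(85), np.int64(-10)), (np.int64(71), np.int64(71), np.int64(14)), (np.int64(19), np.int64(71), np.int64(16)), (np.int64(-42), np.int64(71), np.int64(15)), (np.int64(-63), np.int64(72), np.int64(15)), (np.int64(-84), np.int64(84), np.int64(-7)), (np.int64(-105), np.int64(110), np.int64(-54))]
248 [(np.int64(41), np.int64(-17), np.int64(179)), (np.int64(139), np.int64(179), np.int64(-168)), (np.int64(116), np.int64(173), np.int64(-158)), (np.int64(30), np.int64(150), np.int64(-117)), (np.int64(-55), np.int64(126), np.int64(-74)), (np.int64(-80), np.int64(122), np.int64(-66)), (np.int64(-98), np.int64(118), np.int64(-59)), (np.int64(-106), np.int64(116), np.int64(-55))]
```

View pics/f.png

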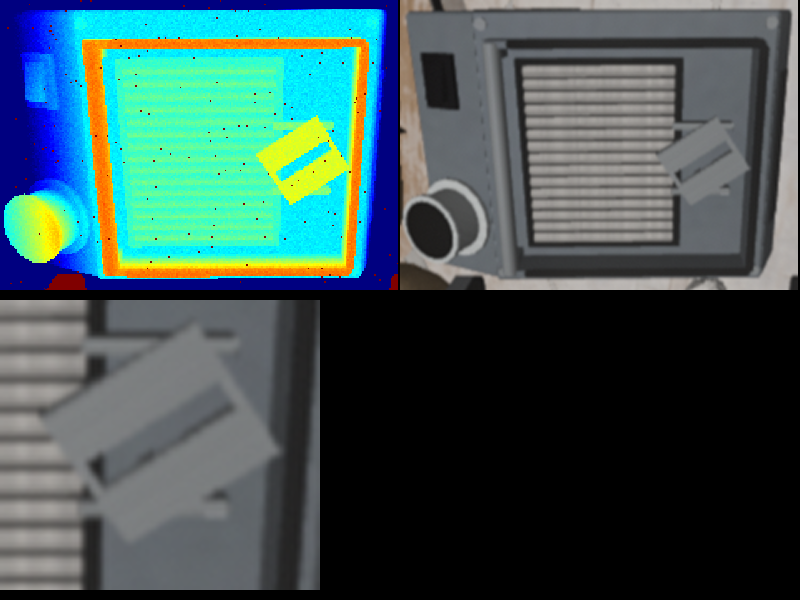

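```bash
cat > g.py <<'E'
from h import *
W=np.load('pics/wrist.npz'); P=W['P']; T=W['T']; ux=-T[:3,1]; n=-T[:3,2]; uy=np.cross(n,ux); B=np.c_[ux,uy,n]; o=np.array([497,390,95.])
a=np.radians(25)
for it in range(4):
    Q=((P-o)@B)[80:255,110:350].reshape(-1,3)
    s=Q[(Q[:,2]>13)&(Q[:,2]<20)&(abs(Q[:,0])<60)&(abs(Q[:,1])>55)&(abs(Q[:,1])<85)]
    A=np.c_[s[:,:2],np.ones(len(s))]; c=np.linalg.lstsq(A,s[:,2],rcond=None)[0]
    L=s[s[:,1]<0];Rr=s[s[:,1]>0]
    pl=np.polyfit(L[:,0],L[:,1],1);pr=np.polyfit(Rr[:,0],Rr[:,1],1)
    b=Q[(Q[:,2]>9)&(Q[:,2]<20)&(abs(Q[:,1])<58)&(Q[:,0]>62)&(Q[:,0]<85)]
    e=Q[(Q[:,2]>13)&(Q[:,2]<20)&(abs(Q[:,1])<60)&(Q[:,0]<-62)&(Q[:,0]>-90)]
    pb=np.polyfit(b[:,1],b[:,0],1);pe=np.polyfit(e[:,1],e[:,0],1)
    bt=b[b[:,2]>np.percentile(b[:,2],70)]
    print('plane',c.round(4),'L',pl.round(3),np.percentile(L[:,1],[2,98]).round(1),'R',pr.round(3),np.percentile(Rr[:,1],[2,98]).round(1),'bar',pb.round(3),'bar top x',bt[:,0].mean().round(1),np.percentile(b[:,0],[2,98]).round(1),np.percentile(b[:,2],98).round(1),'end',pe.round(3))
    # refine normal
    n2=n-c[0]*ux-c[1]*uy; n2/=np.linalg.norm(n2); dy=(pl[0]+pr[0]-pb[0]-pe[0])/4
    x2=ux+dy*uy; x2-=n2*(n2@x2);x2/=np.linalg.norm(x2)
    o=o+n*(c[2]-16)+uy*(pl[1]+pr[1])/2
    n=n2;ux=x2;uy=np.cross(n,ux);B=np.c_[ux,uy,n]
print('tilt',np.degrees(np.arccos(n[2])),'yaw',np.degrees(np.arctan2(ux[1],ux[0])),np.degrees(np.arctan2(-n[1],-n[0])),'uy.z',uy[2],'o',o.round(1))
Q=((P-o)@B)
# keeper slot
q=Q.reshape(-1,3); k=q[(q[:,2]>2)&(q[:,2]<10)&(abs(q[:,0]+45)<28)&(abs(q[:,1])<28)]
print('keeper',k.mean(0).round(1),cv2.minAreaRect(k[:,:2].astype(np.float32)))
np.savez('hatch',o=o,B=B)
E
python3 g.py
```

```text
plane [1.10000e-03 1.70000e-03 1.51665e+01] L [-3.0000e-03 -6.6633e+01] [-68.9 -64.2] R [6.0000e-03 7.0527e+01] [68.5 73.4] bar [-1.0000e-03  7.3697e+01] bar top x 74.4 [69.7 78.7] 16.8 end [-1.0000e-03 -7.2907e+01]
plane [ 2.00000e-04 -6.00000e-04  1.59225e+01] L [-5.0000e-03 -6.8551e+01] [-70.9 -66.1] R [5.0000e-03 6.8544e+01] [66.6 71.5] bar [1.0000e-03 7.3698e+01] bar top x 74.4 [69.8 78.7] 17.5 end [  0.    -72.845]
plane [-0.00000e+00 -2.00000e-04  1.59913e+01] L [-5.0000e-03 -6.8554e+01] [-70.8 -66.1] R [5.0000e-03 6.8529e+01] [66.5 71.5] bar [ 0.    73.704] bar top x 74.4 [69.8 78.7] 17.6 end [ -0.    -72.842]
plane [-1.00000e-04 -1.00000e-04  1.59949e+01] L [-5.0000e-03 -6.8544e+01] [-70.8 -66.1] R [5.0000e-03 6.8534e+01] [66.6 71.5] bar [ 0.    73.704] bar top x 74.4 [69.8 78.7] 17.6 end [ -0.    -72.843]
tilt 24.98506144244632 yaw 38.32273835002915 38.2880529242784 uy.z -0.00023177053796166747 o [496.1 391.8  94.2]
keeper [-45.   -0.2   6.5] ((-44.70420837402344, 0.06511878967285156), (54.344913482666016, 55.482200622558594), 0.18235129117965698)
```

```bash
cat > k.py <<'E'
from h import *
W=np.load('pics/wrist.npz'); H=np.load('hatch.npz'); Q=(W['P']-H['o'])@H['B']; q=Q.reshape(-1,3)
c=Q[80:255,100:175].reshape(-1,3); c=c[(c[:,0]>82)&(c[:,0]<160)&(abs(c[:,1])<90)]
for lo in (-15,-10,-5,0,5,10,15): 
    x=c[(c[:,2]>lo)&(c[:,2]<lo+5)]; print(lo,len(x),x.min(0).round(0) if len(x) else '',np.percentile(x,2,axis=0).round(0) if len(x) else '')
# slot: raster in-plane at keeper level
img=np.zeros((120,120),np.uint8)
k=q[(q[:,2]>3.5)&(q[:,2]<9.5)&(abs(q[:,0]+45)<29)&(abs(q[:,1])<29)]
for x,y,_ in k: img[int((x+45)*2+60),int(y*2+60)]=255
img=cv2.morphologyEx(img,cv2.MORPH_CLOSE,np.ones((3,3))); img=cv2.morphologyEx(img,cv2.MORPH_OPEN,np.ones((13,13)) if 0 else np.ones((5,5)))
cs,hi=cv2.findContours(img,cv2.RETR_CCOMP,cv2.CHAIN_APPROX_NONE)
for i,cc in enumerate(cs):
    if cv2.contourArea(cc)<60: continue
    r=cv2.minAreaRect(cc); pts=cc[:,0,:].astype(float); xx=pts-pts.mean(0); v=np.linalg.svd(xx)[2][0]
    print(hi[0][i][3],cv2.contourArea(cc)/4,'dims',np.array(r[1])/2,'dir angle x->y deg',np.degrees(np.arctan2(v[0],v[1])),r[2])
a=np.radians(17.7);cx=np.array([np.cos(a),np.sin(a),0]); h=np.array([522.4,59,0])+18*cx
T,_=cur(); B=mk(np.array([h[0],h[1],190]),np.cross(-cx,[0,0,-1]),[0,0,-1]); rows(T,B)
E
python3 k.py
```

```text
-15 1742 [ 82. -85. -15.] [ 91. -82. -15.]
-10 1197 [ 82. -85. -10.] [ 83. -82. -10.]
-5 393 [ 82. -81.  -5.] [86.  7. -5.]
0 452 [102.  22.   0.] [103.  23.   0.]
5 377 [104.  23.   5.] [105.  26.   5.]
10 81 [104.  32.  10.] [105.  33.  10.]
15 0  
-1 582.5 dims [41.76019287 17.75543404] dir angle x->y deg 35.68394806589278 53.97262954711914
-1 555.125 dims [42.6322403  16.97844124] dir angle x->y deg 32.35421768600184 54.196659088134766
N=8 shift_cm [3.668, 0.798, 0.39] turn [-3.08, 0.55, 2.53] (total 299.7mm 32.2deg)
```

send_rows([
  {"gripper": -1,"x": 3.67,"y": 0.8,"z": 0.39,"ax": -3.08,"ay": 0.55,"az": 2.53},
  {"gripper": -1,"x": 3.67,"y": 0.8,"z": 0.39,"ax": -3.08,"ay": 0.55,"az": 2.53},
  {"gripper": -1,"x": 3.67,"y": 0.8,"z": 0.39,"ax": -3.08,"ay": 0.55,"az": 2.53},
  {"gripper": -1,"x": 3.67,"y": 0.8,"z": 0.39,"ax": -3.08,"ay": 0.55,"az": 2.53},
  {"gripper": -1,"x": 3.67,"y": 0.8,"z": 0.39,"ax": -3.08,"ay": 0.55,"az": 2.53},
])

```text
clock: 2.25
position: [519.9, 178.6, 207.0]
ee_rot: [0.843, -0.532, 0.035, -0.075]
contact_force: [1.4, 0.1, -0.1]
gripper_width: 85.5
grasp_force: 0.0
```

send_rows([
  {"gripper": -1,"x": 3.67,"y": 0.8,"z": 0.39,"ax": -3.08,"ay": 0.55,"az": 2.53},
  {"gripper": -1,"x": 3.67,"y": 0.8,"z": 0.39,"ax": -3.08,"ay": 0.55,"az": 2.53},
  {"gripper": -1,"x": 3.67,"y": 0.8,"z": 0.39,"ax": -3.08,"ay": 0.55,"az": 2.53},
  {"gripper": -1,"x": 0,"y": 0,"z": 0,"ax": 0,"ay": 0,"az": 0},
  {"gripper": -1,"x": 0,"y": 0,"z": 0,"ax": 0,"ay": 0,"az": 0},
])

```text
clock: 2.67
position: [542.0, 67.9, 189.8]
ee_rot: [0.808, -0.589, -0.0, -0.001]
contact_force: [-0.5, -0.2, -0.6]
gripper_width: 85.5
grasp_force: 0.0
```

```bash
python3 w.py w3; cat > c.py <<'E'
from h import *
W=np.load('pics/wrist.npz'); P=W['P'].reshape(-1,3)
near=P[(np.hypot(P[:,0]-522,P[:,1]-59)<125)]
pl=near[(near[:,2]>13)&(near[:,2]<23)]; print('plate z',np.median(pl[:,2]),cv2.minAreaRect(pl[:,:2].astype(np.float32)))
a=np.radians(17.7); 
A=lambda a:np.array([[np.cos(a),np.sin(a)],[-np.sin(a),np.cos(a)]])
q=(near[:,:2]-[522.4,59])@A(a).T
h=near[(q[:,0]>0)&(near[:,2]>50)&(near[:,2]<68)]; print('handle',h.mean(0),cv2.minAreaRect(h[:,:2].astype(np.float32)))
w=near[(q[:,0]<-20)&(near[:,2]>50)&(near[:,2]<68)]; r=cv2.minAreaRect(w[:,:2].astype(np.float32)); v=np.linalg.svd(w[:,:2]-w[:,:2].mean(0))[2][0]
print('wing',w.mean(0),r,np.degrees(np.arctan2(v[1],v[0])))
E
python3 c.py
```

```text
2.7167 [[0.31, -0.95, 0.0, 541.55], [-0.95, -0.31, 0.0, 68.82], [-0.0, -0.0, -1.0, 190.18], [0.0, 0.0, 0.0, 1.0]] [ 0.42  0.28 -0.25 -0.   -1.03 -0.11]
plate z 18.194069760823254 ((523.2174682617188, 59.262882232666016), (165.4883270263672, 150.01051330566406), 17.776281356811523)
handle [542.74701124  62.40818642  59.61438687] ((541.74755859375, 64.80036163330078), (9.552491188049316, 99.2974624633789), 17.647220611572266)
wing [483.10157433  45.26389765  57.60400086] ((482.1925354003906, 46.04217529296875), (29.440797805786133, 9.092284202575684), 24.108522415161133) 24.28154465697402
```

View pics/w3.png

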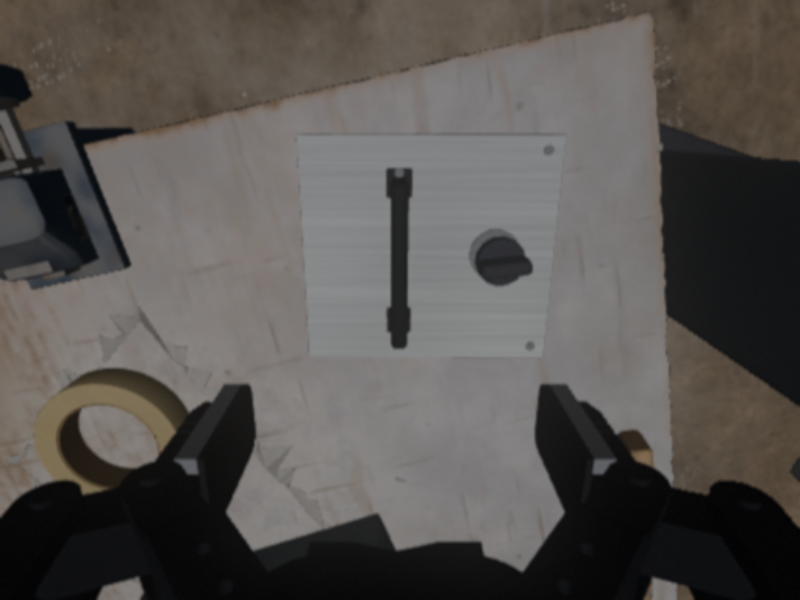

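```bash
cat > d.py <<'E'
from h import *
T,_=cur(); a=np.radians(17.7);cx=np.array([np.cos(a),np.sin(a),0])
B=mk(np.array([541,64.8,36]),np.cross(-cx,[0,0,-1]),[0,0,-1]); rows(T,B,5)
E
python3 d.py
```

```text
N=5 shift_cm [0.076, 0.039, 3.083] turn [-0.02, 0.02, 0.04] (total 154.2mm 0.3deg)
```

send_rows([
  {"gripper": 0,"x": 0.1,"y": 0.05,"z": 0,"ax": 0,"ay": 0,"az": 0.1},
  {"gripper": 0,"x": 0.1,"y": 0.05,"z": 0,"ax": 0,"ay": 0,"az": 0.1},
  {"gripper": 0,"x": 0.1,"y": 0.05,"z": 3.0,"ax": 0,"ay": 0,"az": 0},
  {"gripper": 0,"x": 0.08,"y": 0.05,"z": 3.0,"ax": 0,"ay": 0,"az": 0},
  {"gripper": 0,"x": 0,"y": 0,"z": 3.0,"ax": 0,"ay": 0,"az": 0},
])

```text
clock: 3.13
position: [540.3, 65.9, 100.6]
ee_rot: [0.808, -0.589, 0.001, -0.003]
contact_force: [0.5, -0.4, -0.4]
gripper_width: 42.8
grasp_force: 0.0
```

send_rows([
  {"gripper": 0,"x": 0,"y": 0,"z": 3.0,"ax": 0,"ay": 0,"az": 0},
  {"gripper": 0,"x": 0,"y": 0,"z": 2.0,"ax": 0,"ay": 0,"az": 0},
  {"gripper": 0,"x": 0,"y": 0,"z": 1.4,"ax": 0,"ay": 0,"az": 0},
  {"gripper": 0,"x": 0,"y": 0,"z": 0,"ax": 0,"ay": 0,"az": 0},
  {"gripper": 0,"x": 0,"y": 0,"z": 0,"ax": 0,"ay": 0,"az": 0},
])

```text
clock: 3.55
position: [540.1, 65.5, 36.4]
ee_rot: [0.808, -0.589, -0.0, -0.001]
contact_force: [0.0, -0.1, -0.2]
gripper_width: 42.6
grasp_force: 0.0
```

```bash
python3 d.py; python3 -c "
from h import *
print(cur()[1]['gripper_width'],cur()[0][:3,3],cur()[1]['contact_force'])"
```

```text
N=5 shift_cm [0.02, -0.013, 0.009] turn [-0.01, 0.02, 0.03] (total 1.3mm 0.2deg)
42.634376355244775 [540.07556077  65.5443381   36.43383358] [ 0.01647415 -0.06667611 -0.23805218]
```

send_rows([
  {"gripper": 1,"x": 0,"y": -0.06,"z": 0,"ax": 0,"ay": 0,"az": 0},
  {"gripper": 1,"x": 0,"y": 0,"z": 0,"ax": 0,"ay": 0,"az": 0},
  {"gripper": 1,"x": 0,"y": 0,"z": 0,"ax": 0,"ay": 0,"az": 0},
  {"gripper": 1,"x": 0,"y": 0,"z": 0,"ax": 0,"ay": 0,"az": 0},
  {"gripper": 1,"x": 0,"y": 0,"z": 0,"ax": 0,"ay": 0,"az": 0},
])

```text
clock: 3.97
position: [541.6, 65.4, 38.0]
ee_rot: [0.808, -0.59, 0.001, -0.002]
contact_force: [-2.2, 1.3, 6.5]
gripper_width: 8.5
grasp_force: 59.4
```

send_rows([
  {"gripper": 1,"x": 0,"y": 0,"z": -0.5,"ax": 0,"ay": 0,"az": 0},
  {"gripper": 1,"x": 0,"y": 0,"z": -1.5,"ax": 0,"ay": 0,"az": 0},
  {"gripper": 1,"x": 0,"y": 0,"z": -3,"ax": 0,"ay": 0,"az": 0},
  {"gripper": 1,"x": 0,"y": 0,"z": -3,"ax": 0,"ay": 0,"az": 0},
  {"gripper": 1,"x": 0,"y": 0,"z": -3,"ax": 0,"ay": 0,"az": 0},
])

```text
clock: 4.38
position: [539.2, 64.1, 146.3]
ee_rot: [0.807, -0.59, -0.001, 0.0]
contact_force: [1.6, -0.5, -4.5]
gripper_width: 8.4
grasp_force: 58.8
```

send_rows([
  {"gripper": 1,"x": 0,"y": 0,"z": -3,"ax": 0,"ay": 0,"az": 0},
  {"gripper": 1,"x": 0,"y": 0,"z": -3,"ax": 0,"ay": 0,"az": 0},
  {"gripper": 1,"x": 0,"y": 0,"z": -1.5,"ax": 0,"ay": 0,"az": 0},
  {"gripper": 1,"x": 0,"y": 0,"z": 0,"ax": 0,"ay": 0,"az": 0},
  {"gripper": 1,"x": 0,"y": 0,"z": 0,"ax": 0,"ay": 0,"az": 0},
])

```text
clock: 4.8
position: [539.6, 64.4, 220.6]
ee_rot: [0.807, -0.59, -0.001, -0.001]
contact_force: [-0.4, -0.2, -4.5]
gripper_width: 8.7
grasp_force: 58.8
```

```bash
python3 w.py w4; cat > t.py <<'E'
from h import *
W=np.load('pics/wrist.npz'); P=W['P'];T=W['T']; q=((P-T[:3,3])@T[:3,:3]); g=(P[...,2]>0)
print(q.shape)
f=q.reshape(-1,3); f=f[(f[:,2]>10)&(f[:,2]<30)&(abs(f[:,0])<110)&(abs(f[:,1])<130)]
c=np.zeros(3)
for i in range(4):
    r=f[:,2]-np.c_[f[:,:2],np.ones(len(f))]@c if i else f[:,2]-np.median(f[:,2])
    s=f[abs(r)<(4,3,2,2)[i]]; c=np.linalg.lstsq(np.c_[s[:,:2],np.ones(len(s))],s[:,2],rcond=None)[0]
print('plane z=',c.round(4),len(s)); print(cv2.minAreaRect(s[:,:2].astype(np.float32)),np.percentile(s,[.3,99.7],axis=0).round(1).tolist())
# edges: visible -x?, right edge, left edge
def edge(ax,side,lo,hi):
    o=1-ax; xs=[];ys=[]
    for t in np.arange(lo,hi,3):
        k=s[(abs(s[:,o]-t)<1.5)]
        if len(k)>8: xs.append(t); ys.append(np.percentile(k[:,ax],99.5 if side>0 else .5))
    p=np.polyfit(xs,ys,1); r=np.abs(np.polyval(p,xs)-ys); k=r<2*np.median(r)+.3; p=np.polyfit(np.array(xs)[k],np.array(ys)[k],1); print('edge',ax,side,p.round(4),len(xs))
edge(1,1,-10,65);edge(1,-1,-10,65);edge(0,1,-50,90)
edge(0,-1,-50,90)
E
python3 t.py
```

```text
4.85 [[0.3, -0.95, -0.0, 538.87], [-0.95, -0.3, 0.0, 64.16], [-0.0, 0.0, -1.0, 219.28], [0.0, 0.0, 0.0, 1.0]] [ 0.42  0.26 -0.21 -0.   -1.11 -0.11]
(384, 512, 3)
plane z= [-4.00000e-04  8.20000e-03  1.84534e+01] 47499
((0.011260986328125, 17.618980407714844), (150.14309692382812, 165.91905212402344), 0.06710286438465118) [[-66.7, -64.5, 16.6], [75.0, 99.2, 20.5]]
edge 1 1 [-4.40000e-03  9.89777e+01] 25
edge 1 -1 [ 4.8000e-03 -6.4221e+01] 25
edge 0 1 [-1.00000e-04  7.49232e+01] 47
edge 0 -1 [ -0.1757 -27.8004] 47
```

View pics/w4.png

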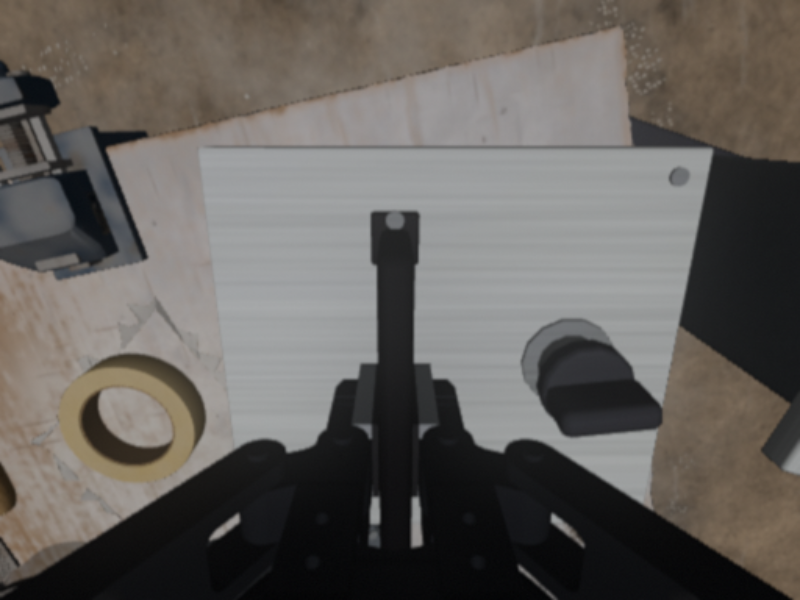

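The cover is held squarely: handle in the pads, plate edges level, and the wing at (600,400) clear. Next comes the pre-place pose: +10 mm up the slope, 60 mm out.

```bash
cat > p.py <<'E'
from h import *
import sys
H=np.load('hatch.npz'); Th=np.eye(4);Th[:3,:3]=H['B'];Th[:3,3]=H['o']+0.4*H['B'][:,0]
C=mk([0.0,17.6,36.6],[0,-1,-.0082],[0,.0082,-1])   # cover in tool
def target(dx,dy,dz):
    D=np.eye(4);D[:3,3]=dx,dy,dz; return Th@D@np.linalg.inv(C)
if __name__=='__main__':
    T,s=cur(); G=np.linalg.inv(Th)@T@C
    print('cover in hatch',G[:3,3].round(2),'rot deg',R.from_matrix(G[:3,:3]).as_rotvec(degrees=True).round(2),'F hatch',(Th[:3,:3].T@s['contact_force']).round(1),s['wrist_torque'].round(2),s['clock'],s['gripper_width'].round(1))
    a=[float(x) for x in sys.argv[1:4]]; rows(T,target(*a),int(sys.argv[4]) if len(sys.argv)>4 else None)
E
python3 p.py 10 0 60
```

```text
Traceback (most recent call last):
  File "p.py", line 9, in <module>
    print('cover in hatch',G[:3,3].round(2),'rot deg',R.from_matrix(G[:3,:3]).as_rotvec(degrees=True).round(2),'F hatch',(Th[:3,:3].T@s['contact_force']).round(1),s['wrist_torque'].round(2),s['clock'],s['gripper_width'].round(1))
                                                                                                                                                                                                         ^^^^^^^^^^^^^^^^^^^^^^^^
AttributeError: 'float' object has no attribute 'round'
```

```bash
sed -i "s/s\['gripper_width'\].round(1)/round(s['gripper_width'],1)/" p.py; python3 p.py 10 0 60
```

```text
cover in hatch [-131.67 -277.23  158.8 ] rot deg [ -4.39  24.34 -20.33] F hatch [-3.3  0.5 -5.7] [0.03 0.03 0.01] 4.85 8.6
N=9 shift_cm [-3.439, -0.987, 0.533] turn [2.7, -0.47, -2.26] (total 323.9mm 32.0deg)
```

send_rows([
  {"gripper": 1,"x": -3.44,"y": -0.99,"z": 0.53,"ax": 2.7,"ay": -0.47,"az": -2.26},
  {"gripper": 1,"x": -3.44,"y": -0.99,"z": 0.53,"ax": 2.7,"ay": -0.47,"az": -2.26},
  {"gripper": 1,"x": -3.44,"y": -0.99,"z": 0.53,"ax": 2.7,"ay": -0.47,"az": -2.26},
  {"gripper": 1,"x": -3.44,"y": -0.99,"z": 0.53,"ax": 2.7,"ay": -0.47,"az": -2.26},
  {"gripper": 1,"x": -3.44,"y": -0.99,"z": 0.53,"ax": 2.7,"ay": -0.47,"az": -2.26},
])

```text
clock: 5.27
position: [521.1, 243.6, 198.4]
ee_rot: [0.856, -0.503, 0.052, -0.106]
contact_force: [1.0, -0.1, -5.6]
gripper_width: 8.9
grasp_force: 58.9
```

send_rows([
  {"gripper": 1,"x": -3.44,"y": -0.99,"z": 0.53,"ax": 2.7,"ay": -0.47,"az": -2.26},
  {"gripper": 1,"x": -3.44,"y": -0.99,"z": 0.53,"ax": 2.7,"ay": -0.47,"az": -2.26},
  {"gripper": 1,"x": -3.44,"y": -0.99,"z": 0.53,"ax": 2.7,"ay": -0.47,"az": -2.26},
  {"gripper": 1,"x": -3.44,"y": -0.99,"z": 0.53,"ax": 2.7,"ay": -0.47,"az": -2.26},
  {"gripper": 1,"x": 0,"y": 0,"z": 0,"ax": 0,"ay": 0,"az": 0},
])

```text
clock: 5.68
position: [482.1, 384.9, 191.1]
ee_rot: [0.882, -0.422, 0.093, -0.189]
contact_force: [-0.1, -1.1, -4.1]
gripper_width: 8.3
grasp_force: 59.1
```

```bash
python3 -c "
from h import *
arm.get_image('side')"; python3 p.py 10 0 20; python3 w.py w5; python3 t.py
```

```text
cover in hatch [ 7.35  0.82 58.16] rot deg [-0.16  0.4   0.37] F hatch [-2.7 -0.9 -5.3] [-1.06  1.13 -0.04] 5.7333 8.8
N=2 shift_cm [0.049, -0.145, 1.9] turn [0.2, -0.08, 0.18] (total 38.1mm 0.6deg)
5.7833 [[0.62, -0.71, 0.32, 483.39], [-0.78, -0.57, 0.25, 381.4], [0.0, -0.41, -0.91, 191.25], [0.0, 0.0, 0.0, 1.0]] [ 0.98  0.22 -0.51  0.3  -0.45 -0.56]
(384, 512, 3)
plane z= [1.16000e-02 1.90000e-03 2.07118e+01] 47258
((-1.3611984252929688, 18.802505493164062), (165.67332458496094, 150.29701232910156), 89.85519409179688) [[-69.6, -63.2, 19.1], [73.7, 100.5, 23.1]]
edge 1 1 [-4.600000e-03  1.001931e+02] 25
edge 1 -1 [ 1.60000e-03 -6.28927e+01] 25
edge 0 1 [2.10000e-03 7.35458e+01] 47
edge 0 -1 [ -0.1532 -28.5911] 47
```

```bash
python3 w.py w5; python3 t.py;python3 p.py 10 0 20
```

```text
5.8333 [[0.62, -0.71, 0.32, 484.36], [-0.78, -0.57, 0.25, 381.21], [0.0, -0.41, -0.91, 192.24], [0.0, 0.0, 0.0, 1.0]] [ 0.98  0.22 -0.51  0.3  -0.45 -0.56]
(384, 512, 3)
plane z= [1.17000e-02 6.00000e-04 2.09039e+01] 47228
((-1.029388427734375, 19.52806854248047), (150.8350372314453, 165.62722778320312), 0.050681162625551224) [[-69.1, -62.5, 19.2], [74.2, 101.3, 23.2]]
edge 1 1 [-2.700000e-03  1.009009e+02] 25
edge 1 -1 [ 4.20000e-03 -6.21756e+01] 25
edge 0 1 [1.80000e-03 7.41086e+01] 47
edge 0 -1 [ -0.1694 -28.5802] 47
cover in hatch [ 8.67 -1.17 59.19] rot deg [-0.2   0.28  0.12] F hatch [-2.  -1.3 -4.9] [-0.93  1.08  0.04] 5.8333 8.8
N=2 shift_cm [-0.055, -0.081, 1.954] turn [0.14, -0.1, 0.06] (total 39.1mm 0.4deg)
```

```bash
cat >> h.py <<'E'
X=np.array([[-0.001,-0.949,-0.316,81.791],[1,0,-0.001,-0.585],[0.001,-0.316,0.949,-142.883],[0,0,0,1]])
E
cat > n.py <<'E'
from h import *
ps=[]
for i in range(6):
    arm.get_image('side'); T,s=cur(); m=np.array(arm.camera_model('wrist')['cam_to_world']); ps.append(np.r_[T[:3,3],m[:3,3],R.from_matrix(T[:3,:3]).as_rotvec(degrees=True)])
ps=np.array(ps); print(ps.mean(0).round(2),ps.std(0).round(2)); print(ps.round(1).tolist())
X2=np.linalg.inv(T)@m; print(X2.round(4).tolist())
E
python3 n.py; sed -i "s/q=((P-T\[:3,3\])@T\[:3,:3\])/M=W['m'];q=((P-M[:3,3])@M[:3,:3])@X[:3,:3].T+X[:3,3]/" t.py; python3 t.py
```

```text
[ 486.06  381.72  194.71  490.47  282.05  324.89 -141.55   68.6   -15.13] [0.46 0.26 0.85 0.3  0.08 0.71 0.1  0.03 0.03]
[[485.2, 381.3, 193.2, 489.9, 282.0, 323.6, -141.7, 68.6, -15.1], [485.8, 381.5, 194.1, 490.3, 282.0, 324.3, -141.6, 68.6, -15.1], [486.2, 381.7, 194.7, 490.5, 282.0, 324.9, -141.5, 68.6, -15.1], [486.4, 381.8, 195.2, 490.7, 282.0, 325.3, -141.5, 68.6, -15.1], [486.5, 381.9, 195.5, 490.7, 282.1, 325.5, -141.5, 68.6, -15.2], [486.4, 382.1, 195.6, 490.7, 282.2, 325.7, -141.4, 68.6, -15.2]]
[[-0.0011, -0.949, -0.3153, 81.3859], [1.0, -0.001, -0.0004, -0.9835], [0.0, -0.3153, 0.949, -142.4166], [0.0, 0.0, 0.0, 1.0]]
(384, 512, 3)
plane z= [1.24000e-02 3.50000e-03 1.97848e+01] 47227
((-0.0577850341796875, 18.824691772460938), (150.85630798339844, 165.6263427734375), 0.10798485577106476) [[-68.1, -63.1, 18.2], [75.3, 100.6, 22.2]]
edge 1 1 [-3.700000e-03  1.002661e+02] 25
edge 1 -1 [ 4.70000e-03 -6.28304e+01] 25
edge 0 1 [-7.00000e-04  7.52121e+01] 47
edge 0 -1 [ -0.1558 -27.0332] 47
```

```bash
python3 n.py|head -2;python3 w.py w5; python3 t.py;python3 p.py 10 0 20
```

```text
[ 486.23  382.46  195.85  490.52  282.56  325.84 -141.45   68.49  -15.15] [0.12 0.17 0.03 0.1  0.17 0.03 0.01 0.03 0.  ]
[[486.4, 382.2, 195.8, 490.7, 282.3, 325.8, -141.4, 68.5, -15.2], [486.3, 382.3, 195.8, 490.6, 282.4, 325.8, -141.4, 68.5, -15.2], [486.3, 382.4, 195.9, 490.5, 282.5, 325.9, -141.4, 68.5, -15.2], [486.2, 382.5, 195.9, 490.5, 282.6, 325.9, -141.4, 68.5, -15.1], [486.1, 382.6, 195.9, 490.4, 282.7, 325.9, -141.5, 68.5, -15.1], [486.1, 382.7, 195.8, 490.4, 282.8, 325.8, -141.5, 68.5, -15.1]]
6.4833 [[0.62, -0.71, 0.33, 486.02], [-0.78, -0.56, 0.26, 382.77], [0.0, -0.42, -0.91, 195.86], [0.0, 0.0, 0.0, 1.0]] [ 0.98  0.22 -0.51  0.31 -0.45 -0.56]
(384, 512, 3)
plane z= [1.2700e-02 4.2000e-03 1.9775e+01] 47245
((0.1307525634765625, 18.81934356689453), (150.40994262695312, 165.697509765625), 0.09566283971071243) [[-68.3, -63.1, 18.2], [75.3, 100.6, 22.3]]
edge 1 1 [-5.300000e-03  1.002578e+02] 25
edge 1 -1 [ 6.3000e-03 -6.2939e+01] 25
edge 0 1 [-1.20000e-03  7.51861e+01] 47
edge 0 -1 [ -0.158 -27.039] 47
cover in hatch [12.53 -0.89 61.38] rot deg [-0.1  -0.16  0.07] F hatch [-2.1  0.1 -4.3] [-0.88  1.11 -0.  ] 6.4833 9.1
N=2 shift_cm [-0.043, 0.109, 2.072] turn [-0.08, -0.05, 0.03] (total 41.5mm 0.2deg)
```

```bash
sed -i "s/^C=.*/C=mk([.1,18.7,37.85],[0,-1,-.0042],[.0127,.0042,-1])/" p.py;python3 p.py 10 0 22
```

```text
cover in hatch [11.43 -1.   60.13] rot deg [0.63 0.07 0.06] F hatch [-2.1  0.1 -4.3] [-0.88  1.11 -0.  ] 6.4833 9.1
N=2 shift_cm [-0.078, 0.064, 1.906] turn [0.03, 0.31, 0.03] (total 38.2mm 0.6deg)
```

send_rows([
  {"gripper": 1,"x": -0.04,"y": 0.03,"z": 1,"ax": 0,"ay": 0.15,"az": 0},
  {"gripper": 1,"x": -0.04,"y": 0.03,"z": 1,"ax": 0,"ay": 0.15,"az": 0},
  {"gripper": 1,"x": -0.04,"y": 0.03,"z": 1,"ax": 0,"ay": 0.15,"az": 0},
  {"gripper": 1,"x": -0.04,"y": 0.03,"z": 0.8,"ax": 0,"ay": 0.15,"az": 0},
  {"gripper": 1,"x": 0,"y": 0,"z": 0,"ax": 0,"ay": 0,"az": 0},
])

```text
clock: 6.9
position: [496.3, 392.5, 158.6]
ee_rot: [0.879, -0.426, 0.099, -0.188]
contact_force: [-0.8, -1.1, -5.5]
gripper_width: 8.8
grasp_force: 59.1
```

send_rows([
  {"gripper": 1,"x": 0,"y": 0,"z": 0,"ax": 0,"ay": 0,"az": 0},
  {"gripper": 1,"x": 0,"y": 0,"z": 0,"ax": 0,"ay": 0,"az": 0},
  {"gripper": 1,"x": 0,"y": 0,"z": 0,"ax": 0,"ay": 0,"az": 0},
  {"gripper": 1,"x": 0,"y": 0,"z": 0,"ax": 0,"ay": 0,"az": 0},
  {"gripper": 1,"x": 0,"y": 0,"z": 0,"ax": 0,"ay": 0,"az": 0},
])

```text
clock: 7.32
position: [496.7, 393.3, 161.4]
ee_rot: [0.879, -0.426, 0.099, -0.19]
contact_force: [0.4, -0.0, -4.3]
gripper_width: 8.7
grasp_force: 59.1
```

```bash
python3 w.py w6; python3 t.py;python3 p.py 10 0 6
```

```text
7.3667 [[0.62, -0.71, 0.34, 496.72], [-0.79, -0.56, 0.25, 393.24], [0.01, -0.42, -0.91, 161.22], [0.0, 0.0, 0.0, 1.0]] [ 0.97  0.28 -0.55  0.41 -0.35 -0.66]
(384, 512, 3)
plane z= [1.28000e-02 4.00000e-03 1.97743e+01] 47246
((0.19573974609375, 18.749778747558594), (150.2284698486328, 165.84898376464844), 0.08322059363126755) [[-68.2, -63.1, 18.2], [75.3, 100.6, 22.3]]
edge 1 1 [-1.500000e-03  1.002145e+02] 25
edge 1 -1 [ 5.10000e-03 -6.28548e+01] 25
edge 0 1 [-1.20000e-03  7.51845e+01] 47
edge 0 -1 [ -0.157  -26.9712] 47
cover in hatch [10.32  0.2  22.44] rot deg [0.04 0.03 0.08] F hatch [-2.6 -0.5 -5. ] [-0.9   1.18 -0.02] 7.3667 8.7
N=1 shift_cm [0.0, 0.026, 1.643] turn [0.03, 0.04, 0.08] (total 16.4mm 0.1deg)
```

View pics/w6.png

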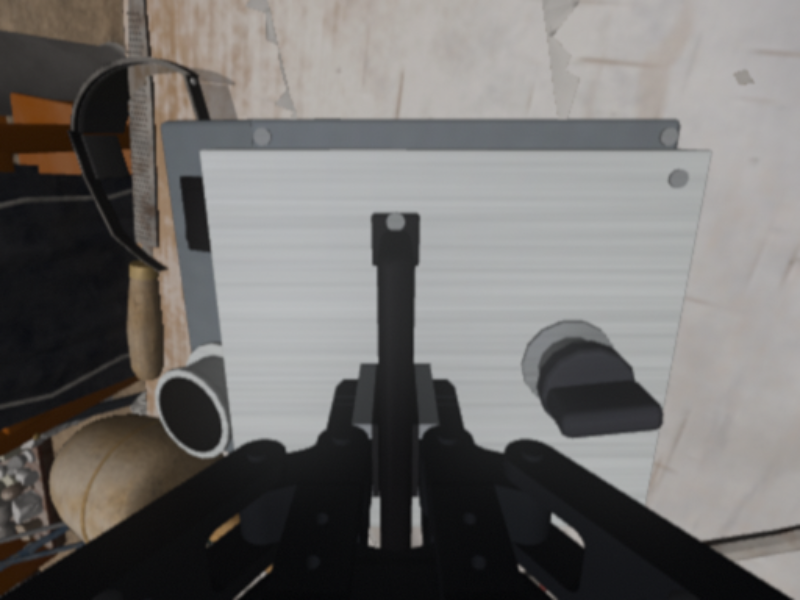

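```bash
python3 - <<'E'
from h import *
from p import Th
W=np.load('pics/wrist.npz'); q=(W['P'].reshape(-1,3)-Th[:3,3])@Th[:3,:3]
b=q[(q[:,2]>-16)&(q[:,2]<-5)&(q[:,0]>-70)&(q[:,0]<60)&(q[:,1]<-74)&(q[:,1]>-95)]
for x in range(-60,60,20):
    k=b[abs(b[:,0]-x)<10]; print(x,len(k),np.percentile(k[:,1],[.5,1,2]).round(1),np.median(k[:,2]).round(2))
pl=q[(abs(q[:,1])<74)&(abs(q[:,0])<80)&(q[:,2]>30)&(q[:,2]<48)]; c=np.linalg.lstsq(np.c_[pl[:,:2],np.ones(len(pl))],pl[:,2],rcond=None)[0];print(c)
pl=q[(q[:,2]>36)&(q[:,2]<44)&(abs(q[:,0])<120)&(q[:,1]<0)]; print(np.percentile(pl[:,:2],[.3,99.7],axis=0))
E
```

```text
-60 564 [-84.8 -84.8 -84.8] -7.49
-40 558 [-84.8 -84.8 -84.8] -7.5
-20 559 [-84.8 -84.8 -84.8] -7.49
0 557 [-84.8 -84.8 -84.7] -7.41
20 567 [-84.8 -84.7 -84.7] -7.45
40 556 [-84.7 -84.7 -84.7] -7.42
[-1.58419808e-03  3.78091666e-04  4.01705380e+01]
[[-70.94854358 -74.40705412]
 [ 92.58032118  -0.36499144]]
```

send_rows([
  {"gripper": 1,"x": -0.04,"y": 0.03,"z": 0.4,"ax": 0,"ay": 0,"az": 0.08},
  {"gripper": 1,"x": 0,"y": 0,"z": 0.4,"ax": 0,"ay": 0,"az": 0},
  {"gripper": 1,"x": 0,"y": 0,"z": 0.4,"ax": 0,"ay": 0,"az": 0},
  {"gripper": 1,"x": 0,"y": 0,"z": 0,"ax": 0,"ay": 0,"az": 0},
  {"gripper": 1,"x": 0,"y": 0,"z": 0,"ax": 0,"ay": 0,"az": 0},
])

```text
clock: 7.78
position: [500.2, 395.9, 148.8]
ee_rot: [0.879, -0.427, 0.099, -0.189]
contact_force: [0.7, -0.1, -5.5]
gripper_width: 9.0
grasp_force: 59.0
```

send_rows([
  {"gripper": 1,"x": 0,"y": 0,"z": 0.2,"ax": 0,"ay": 0,"az": 0},
  {"gripper": 1,"x": 0,"y": 0,"z": 0.2,"ax": 0,"ay": 0,"az": 0},
  {"gripper": 1,"x": 0,"y": 0,"z": 0,"ax": 0,"ay": 0,"az": 0},
  {"gripper": 1,"x": 0,"y": 0,"z": 0,"ax": 0,"ay": 0,"az": 0},
  {"gripper": 1,"x": 0,"y": 0,"z": 0,"ax": 0,"ay": 0,"az": 0},
])

```text
clock: 8.2
position: [501.6, 397.3, 146.0]
ee_rot: [0.879, -0.427, 0.099, -0.19]
contact_force: [-1.0, -0.6, -5.2]
gripper_width: 8.2
grasp_force: 59.0
```

```bash
python3 p.py 10 0 0
```

```text
cover in hatch [9.61 0.36 6.03] rot deg [0.03 0.07 0.  ] F hatch [-3.3  0.1 -4.2] [-0.86  1.14  0.04] 8.2 8.2
N=1 shift_cm [0.027, -0.038, 0.601] turn [0.07, 0.03, 0.0] (total 6.0mm 0.1deg)
```

send_rows([
  {"gripper": 1,"x": 0,"y": 0,"z": 0.2,"ax": 0,"ay": 0,"az": 0},
  {"gripper": 1,"x": 0,"y": 0,"z": 0.2,"ax": 0,"ay": 0,"az": 0},
  {"gripper": 1,"x": 0,"y": 0,"z": 0.1,"ax": 0,"ay": 0,"az": 0},
  {"gripper": 1,"x": 0,"y": 0,"z": 0,"ax": 0,"ay": 0,"az": 0},
  {"gripper": 1,"x": 0,"y": 0,"z": 0,"ax": 0,"ay": 0,"az": 0},
])

```text
clock: 8.62
position: [503.2, 398.5, 141.7]
ee_rot: [0.879, -0.427, 0.099, -0.19]
contact_force: [-2.4, -1.4, -1.8]
gripper_width: 8.4
grasp_force: 59.5
```

send_rows([
  {"gripper": 1,"x": 0,"y": 0,"z": 0.1,"ax": 0,"ay": 0,"az": 0},
  {"gripper": 1,"x": 0,"y": 0,"z": 0,"ax": 0,"ay": 0,"az": 0},
  {"gripper": 1,"x": 0,"y": 0,"z": 0,"ax": 0,"ay": 0,"az": 0},
  {"gripper": 1,"x": 0,"y": 0,"z": 0,"ax": 0,"ay": 0,"az": 0},
  {"gripper": 1,"x": 0,"y": 0,"z": 0,"ax": 0,"ay": 0,"az": 0},
])

```text
clock: 9.03
position: [503.2, 398.4, 141.7]
ee_rot: [0.879, -0.427, 0.099, -0.19]
contact_force: [-8.3, -4.6, 3.8]
gripper_width: 8.6
grasp_force: 60.6
```

```bash
python3 p.py 10 0 0
```

```text
cover in hatch [9.59 0.27 1.19] rot deg [0.02 0.03 0.01] F hatch [-6.9  1.6  7.4] [-1.15  2.32  0.24] 9.0333 8.6
N=1 shift_cm [0.025, -0.039, 0.118] turn [0.03, 0.02, 0.01] (total 1.3mm 0.0deg)
```

send_rows([
  {"gripper": 1,"x": 0,"y": 0.2,"z": -0.05,"ax": 0,"ay": 0,"az": 0},
  {"gripper": 1,"x": 0,"y": 0.2,"z": 0,"ax": 0,"ay": 0,"az": 0},
  {"gripper": 1,"x": 0,"y": 0.2,"z": 0,"ax": 0,"ay": 0,"az": 0},
  {"gripper": 1,"x": 0,"y": 0.1,"z": 0,"ax": 0,"ay": 0,"az": 0},
  {"gripper": 1,"x": 0,"y": 0,"z": 0,"ax": 0,"ay": 0,"az": 0},
])

```text
clock: 9.45
position: [498.9, 395.7, 139.3]
ee_rot: [0.879, -0.426, 0.099, -0.191]
contact_force: [-1.3, -0.2, 2.7]
gripper_width: 9.0
grasp_force: 60.0
```

send_rows([
  {"gripper": 1,"x": 0,"y": 0,"z": 0,"ax": 0,"ay": 0,"az": 0},
  {"gripper": 1,"x": 0,"y": 0,"z": 0,"ax": 0,"ay": 0,"az": 0},
  {"gripper": 1,"x": 0,"y": 0,"z": 0,"ax": 0,"ay": 0,"az": 0},
  {"gripper": 1,"x": 0,"y": 0,"z": 0,"ax": 0,"ay": 0,"az": 0},
  {"gripper": 1,"x": 0,"y": 0,"z": 0,"ax": 0,"ay": 0,"az": 0},
])

```text
clock: 9.87
position: [498.9, 395.7, 139.3]
ee_rot: [0.879, -0.427, 0.099, -0.191]
contact_force: [-1.2, -0.5, 4.2]
gripper_width: 8.7
grasp_force: 60.3
```

```bash
python3 p.py 0 0 0
```

```text
cover in hatch [4.06 0.81 1.16] rot deg [ 0.09 -0.08  0.03] F hatch [0.6 0.3 4.3] [-0.08  0.51  0.12] 9.8667 8.7
N=1 shift_cm [0.074, 0.4, 0.12] turn [-0.08, 0.09, 0.03] (total 4.2mm 0.1deg)
```

send_rows([
  {"gripper": 1,"x": 0,"y": 0.1,"z": 0,"ax": 0,"ay": 0,"az": 0},
  {"gripper": 1,"x": 0,"y": 0.1,"z": 0,"ax": 0,"ay": 0,"az": 0},
  {"gripper": 1,"x": 0,"y": 0.1,"z": 0,"ax": 0,"ay": 0,"az": 0},
  {"gripper": 1,"x": 0,"y": 0,"z": 0,"ax": 0,"ay": 0,"az": 0},
  {"gripper": 1,"x": 0,"y": 0,"z": 0,"ax": 0,"ay": 0,"az": 0},
])

```text
clock: 10.28
position: [496.8, 393.9, 138.0]
ee_rot: [0.878, -0.427, 0.099, -0.191]
contact_force: [-0.8, 0.7, 5.6]
gripper_width: 8.4
grasp_force: 60.4
```

send_rows([
  {"gripper": 1,"x": 0,"y": 0.1,"z": 0,"ax": 0,"ay": 0,"az": 0},
  {"gripper": 1,"x": 0,"y": 0,"z": 0,"ax": 0,"ay": 0,"az": 0},
  {"gripper": 1,"x": 0,"y": 0,"z": 0,"ax": 0,"ay": 0,"az": 0},
  {"gripper": 1,"x": 0,"y": 0,"z": 0,"ax": 0,"ay": 0,"az": 0},
  {"gripper": 1,"x": 0,"y": 0,"z": 0,"ax": 0,"ay": 0,"az": 0},
])

```text
clock: 10.7
position: [496.3, 393.6, 137.7]
ee_rot: [0.878, -0.427, 0.099, -0.191]
contact_force: [1.4, 0.8, 5.1]
gripper_width: 8.6
grasp_force: 60.3
```

```bash
python3 p.py 0 0 0
```

```text
cover in hatch [0.41 0.74 1.15] rot deg [ 0.09 -0.11  0.02] F hatch [ 3.6 -0.2  3.9] [ 0.04 -0.05  0.02] 10.7 8.6
N=1 shift_cm [0.068, 0.034, 0.119] turn [-0.11, 0.09, 0.02] (total 1.4mm 0.1deg)
```

send_rows([
  {"gripper": 1,"x": 0,"y": 0.1,"z": 0,"ax": 0,"ay": 0,"az": 0},
  {"gripper": 1,"x": 0,"y": 0.05,"z": 0,"ax": 0,"ay": 0,"az": 0},
  {"gripper": 1,"x": 0,"y": 0,"z": 0,"ax": 0,"ay": 0,"az": 0},
  {"gripper": 1,"x": 0,"y": 0,"z": 0,"ax": 0,"ay": 0,"az": 0},
  {"gripper": 1,"x": 0,"y": 0,"z": 0,"ax": 0,"ay": 0,"az": 0},
])

```text
clock: 11.12
position: [496.2, 393.6, 137.7]
ee_rot: [0.878, -0.426, 0.099, -0.192]
contact_force: [6.7, 2.0, 4.6]
gripper_width: 8.6
grasp_force: 59.8
```

```bash
python3 p.py 0 0 0
```

```text
cover in hatch [0.39 0.84 1.13] rot deg [ 0.12 -0.22  0.02] F hatch [ 7.9 -2.6  1.5] [ 0.26 -1.37 -0.23] 11.1167 8.6
N=1 shift_cm [0.075, 0.025, 0.121] turn [-0.22, 0.12, 0.02] (total 1.4mm 0.3deg)
```

send_rows([
  {"gripper": 1,"x": 0,"y": -0.1,"z": 0,"ax": 0,"ay": 0,"az": 0},
  {"gripper": 0,"x": 0,"y": 0,"z": 0,"ax": 0,"ay": 0,"az": 0},
  {"gripper": 0,"x": 0,"y": 0,"z": 0,"ax": 0,"ay": 0,"az": 0},
  {"gripper": 0,"x": 0,"y": 0,"z": 0,"ax": 0,"ay": 0,"az": 0},
  {"gripper": 0,"x": 0,"y": 0,"z": -0.5,"ax": 0,"ay": 0,"az": 0},
])

```text
clock: 11.53
position: [492.6, 389.1, 138.4]
ee_rot: [0.879, -0.427, 0.098, -0.187]
contact_force: [-0.1, -0.2, -0.3]
gripper_width: 42.8
grasp_force: 0.0
```

send_rows([
  {"gripper": 0,"x": 0,"y": 0,"z": -1.5,"ax": 0,"ay": 0,"az": 0},
  {"gripper": 0,"x": 0,"y": 0,"z": -3,"ax": 0,"ay": 0,"az": 0},
  {"gripper": 0,"x": 0,"y": 0,"z": -3,"ax": 0,"ay": 0,"az": 0},
  {"gripper": 0,"x": 0,"y": 0,"z": -3,"ax": 0,"ay": 0,"az": 0},
  {"gripper": 0,"x": 0,"y": 0,"z": -1,"ax": 0,"ay": 0,"az": 0},
])

```text
clock: 11.95
position: [454.6, 362.8, 249.8]
ee_rot: [0.878, -0.426, 0.099, -0.193]
contact_force: [-0.2, 0.6, 0.5]
gripper_width: 43.1
grasp_force: 0.0
```

send_rows([
  {"gripper": 0,"x": 0,"y": 0,"z": 0,"ax": 0,"ay": 0,"az": 0},
  {"gripper": 0,"x": 0,"y": 0,"z": 0,"ax": 0,"ay": 0,"az": 0},
  {"gripper": 0,"x": 0,"y": 0,"z": 0,"ax": 0,"ay": 0,"az": 0},
  {"gripper": 0,"x": 0,"y": 0,"z": 0,"ax": 0,"ay": 0,"az": 0},
  {"gripper": 0,"x": 0,"y": 0,"z": 0,"ax": 0,"ay": 0,"az": 0},
])

```text
clock: 12.37
position: [454.9, 361.8, 243.2]
ee_rot: [0.879, -0.427, 0.098, -0.188]
contact_force: [0.2, 0.1, 0.6]
gripper_width: 42.7
grasp_force: 0.0
```

```bash
python3 w.py w7; cat > v.py <<'E'
from h import *
from p import Th
W=np.load('pics/wrist.npz'); q=(W['P'].reshape(-1,3)-Th[:3,3])@Th[:3,:3]
pl=q[(abs(q[:,0])<100)&(abs(q[:,1])<90)&(abs(q[:,2]-18.5)<6)]
for i in range(3):
    c=np.linalg.lstsq(np.c_[pl[:,:2],np.ones(len(pl))],pl[:,2],rcond=None)[0]; r=pl[:,2]-np.c_[pl[:,:2],np.ones(len(pl))]@c; pl=pl[abs(r)<2.5]
print('plate',c.round(4),cv2.minAreaRect(pl[:,:2].astype(np.float32)),np.percentile(pl[:,:2],[.2,99.8],axis=0).round(1).tolist())
h=q[(abs(q[:,0]-18)<25)&(abs(q[:,1])<60)&(q[:,2]>53)&(q[:,2]<70)]; print('handle',cv2.minAreaRect(h[:,:2].astype(np.float32)))
w=q[(abs(q[:,0]+45)<24)&(abs(q[:,1])<24)&(q[:,2]>48)&(q[:,2]<66)]
print('wing all z',np.percentile(w[:,2],[5,50,95]).round(1)); t=w[w[:,2]>np.percentile(w[:,2],50)-2]; t=t[t[:,2]>54]
print(cv2.minAreaRect(t[:,:2].astype(np.float32)),t.mean(0)); v=np.linalg.svd(t[:,:2]-t[:,:2].mean(0))[2][0]; print('wing ang x->y deg',np.degrees(np.arctan(v[1]/v[0])))
b=q[(abs(q[:,0]+45)<24)&(abs(q[:,1])<24)&(q[:,2]>36)&(q[:,2]<46)]; print('barrel',b.mean(0),len(b),np.percentile(b,[2,98],axis=0).round(1))
E
python3 v.py
```

```text
12.4167 [[0.62, -0.71, 0.33, 454.97], [-0.79, -0.56, 0.25, 361.88], [0.01, -0.41, -0.91, 243.51], [0.0, 0.0, 0.0, 1.0]] [ 1.02  0.11 -0.51  0.29 -0.57 -0.57]
plate [3.00000e-04 1.60000e-03 1.86913e+01] ((0.6729965209960938, 1.3729248046875), (149.8384552001953, 165.57012939453125), 89.93911743164062) [[-81.2, -73.6], [82.9, 75.0]]
handle ((20.320812225341797, 0.47757720947265625), (9.827286720275879, 99.10135650634766), 0.03257488086819649)
wing all z [49.6 58.8 60.3]
((-42.33848571777344, 0.5825366973876953), (29.478361129760742, 9.303699493408203), 7.97479248046875) [-42.19779771   0.16861749  59.11157859]
wing ang x->y deg 6.792466205893927
barrel [-40.85734538  -3.89681903  40.94686815] 514 [[-54.2 -13.8  36.9]
 [-28.   14.5  44.9]]
```

View pics/w7.png

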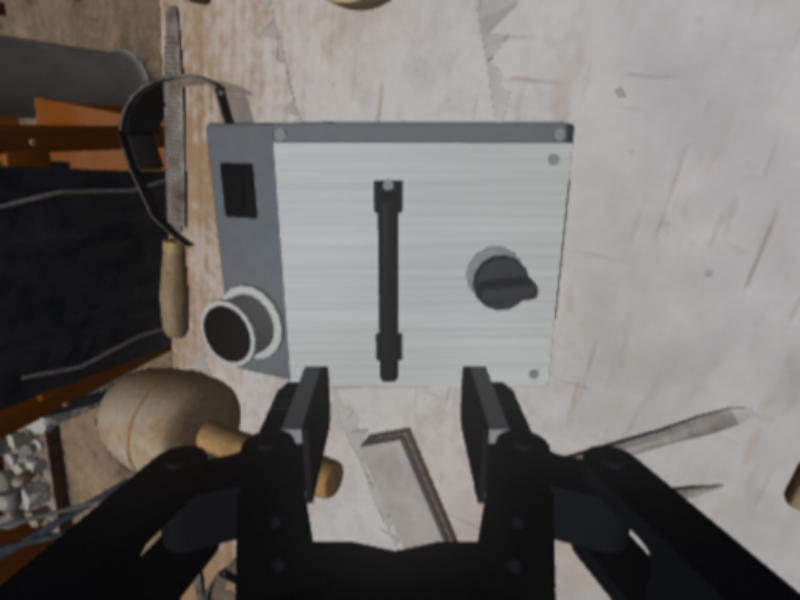

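```bash
cat > st.py <<'E'
from h import *
from p import Th
import sys
G=np.eye(4); G[:3,:3]=R.from_quat([0.878,-0.426,0.099,-0.1915]).as_matrix(); G[:3,3]=[496.25,393.6,137.7]
n=Th[:3,2]; hx=Th[:3,0]; hy=Th[:3,1]
S=G@np.array([0.1,63.2,-2.65,1]); S=S[:3]   # barrel top centre, stud out
def tgt(ang,dz):   # wing angle deg x->y, dz out from barrel top
    w=np.cos(np.radians(ang))*hx+np.sin(np.radians(ang))*hy
    return mk(S+dz*n,-w,-n)
def rep():
    T,s=cur(); d=(T[:3,3]-S)@Th[:3,:3]; x=-T[:3,0]@Th[:3,:3]
    print('tcp rel barrel top (hatch)',d.round(2),'ang',np.degrees(np.arctan2(x[1],x[0])).round(1),'tilt',(T[:3,2]@Th[:3,:3]).round(3),'F',(s['contact_force']@Th[:3,:3]).round(1),'M',(s['wrist_torque']@Th[:3,:3]).round(2),'t',round(s['clock'],2),'w',round(s['gripper_width'],1),round(s['grasp_force'],1),'j6',s['joints'][5].round(2))
    return T
if __name__=='__main__':
    print('S in hatch',((S-Th[:3,3])@Th[:3,:3]).round(2)); T=rep()
    if len(sys.argv)>2: rows(T,tgt(float(sys.argv[1]),float(sys.argv[2])))
E
python3 st.py 6.8 45
```

```text
S in hatch [-44.07   1.22  41.68]
tcp rel barrel top (hatch) [ 60.71   0.82 115.15] ang 90.0 tilt [-0.008 -0.013 -1.   ] F [0.1 0.4 0.4] M [ 0.01  0.8  -0.01] t 12.42 w 42.6 0.0 j6 -0.57
N=13 shift_cm [0.317, 0.395, 0.543] turn [-0.01, -0.08, 6.4] (total 92.8mm 83.2deg)
```

send_rows([
  {"gripper": 0.5,"x": 0.317,"y": 0.395,"z": 0.54,"ax": 0,"ay": -0.08,"az": 6.4},
  {"gripper": 0.5,"x": 0.317,"y": 0.395,"z": 0.54,"ax": 0,"ay": -0.08,"az": 6.4},
  {"gripper": 0.5,"x": 0.317,"y": 0.395,"z": 0.54,"ax": 0,"ay": -0.08,"az": 6.4},
  {"gripper": 0.5,"x": 0.317,"y": 0.395,"z": 0.54,"ax": 0,"ay": -0.08,"az": 6.4},
  {"gripper": 0.5,"x": 0.317,"y": 0.395,"z": 0.54,"ax": 0,"ay": -0.08,"az": 6.4},
])

```text
clock: 12.83
position: [454.8, 347.5, 210.2]
ee_rot: [0.725, -0.654, 0.039, -0.21]
contact_force: [-0.2, 0.3, 0.1]
gripper_width: 21.0
grasp_force: 0.0
```

send_rows([
  {"gripper": 0.5,"x": 0.317,"y": 0.395,"z": 0.54,"ax": 0,"ay": -0.08,"az": 6.4},
  {"gripper": 0.5,"x": 0.317,"y": 0.395,"z": 0.54,"ax": 0,"ay": -0.08,"az": 6.4},
  {"gripper": 0.5,"x": 0.317,"y": 0.395,"z": 0.54,"ax": 0,"ay": -0.08,"az": 6.4},
  {"gripper": 0.5,"x": 0.317,"y": 0.395,"z": 0.54,"ax": 0,"ay": -0.08,"az": 6.4},
  {"gripper": 0.5,"x": 0.317,"y": 0.395,"z": 0.54,"ax": 0,"ay": -0.08,"az": 6.4},
])

```text
clock: 13.25
position: [444.3, 342.6, 175.3]
ee_rot: [-0.517, 0.828, 0.023, 0.215]
contact_force: [0.0, -0.3, 0.3]
gripper_width: 21.0
grasp_force: 0.0
```

send_rows([
  {"gripper": 0.5,"x": 0.317,"y": 0.395,"z": 0.54,"ax": 0,"ay": -0.08,"az": 6.4},
  {"gripper": 0.5,"x": 0.317,"y": 0.395,"z": 0.54,"ax": 0,"ay": -0.08,"az": 6.4},
  {"gripper": 0.5,"x": 0.317,"y": 0.395,"z": 0.54,"ax": 0,"ay": -0.08,"az": 6.4},
  {"gripper": 0.5,"x": 0,"y": 0,"z": 0,"ax": 0,"ay": 0,"az": 0},
  {"gripper": 0.5,"x": 0,"y": 0,"z": 0,"ax": 0,"ay": 0,"az": 0},
])

```text
clock: 13.67
position: [435.7, 345.3, 155.4]
ee_rot: [-0.376, 0.9, 0.058, 0.21]
contact_force: [0.8, 0.2, -0.4]
gripper_width: 21.2
grasp_force: 0.0
```

send_rows([
  {"gripper": 0.5,"x": 0,"y": 0,"z": 0,"ax": 0,"ay": 0,"az": 0},
  {"gripper": 0.5,"x": 0,"y": 0,"z": 0,"ax": 0,"ay": 0,"az": 0},
  {"gripper": 0.5,"x": 0,"y": 0,"z": 0,"ax": 0,"ay": 0,"az": 0},
  {"gripper": 0.5,"x": 0,"y": 0,"z": 0,"ax": 0,"ay": 0,"az": 0},
  {"gripper": 0.5,"x": 0,"y": 0,"z": 0,"ax": 0,"ay": 0,"az": 0},
])

```text
clock: 14.08
position: [435.8, 346.2, 156.7]
ee_rot: [-0.375, 0.901, 0.059, 0.211]
contact_force: [0.1, -0.6, 0.2]
gripper_width: 21.4
grasp_force: 0.0
```

```bash
python3 st.py 6.8 25; python3 w.py w8; sed -i 's/<24)/<20)/g' v.py; python3 v.py
```

```text
S in hatch [-44.07   1.22  41.68]
tcp rel barrel top (hatch) [ 1.66  0.42 46.92] ang 6.9 tilt [ 0.006  0.    -1.   ] F [-0.2 -0.5  0.3] M [ 0.01  0.85 -0.03] t 14.08 w 21.4 0.0 j6 -2.34
N=1 shift_cm [0.183, -0.021, 2.191] turn [-0.02, 0.35, 0.09] (total 22.0mm 0.4deg)
14.1333 [[-0.63, -0.7, 0.34, 435.82], [-0.65, 0.71, 0.27, 346.16], [-0.42, -0.05, -0.9, 156.64], [0.0, 0.0, 0.0, 1.0]] [ 0.98  0.16 -0.8   0.62 -0.23 -2.34]
plate [-0.00000e+00  1.60000e-03  1.86542e+01] ((0.4532318115234375, 1.154449462890625), (165.70166015625, 150.73092651367188), 0.04558247700333595) [[-82.1, -73.5], [81.6, 75.6]]
handle ((18.881389617919922, -10.597957611083984), (72.95195007324219, 10.825294494628906), 89.31193542480469)
wing all z [52.3 59.1 60.4]
((-43.590484619140625, 1.1206984519958496), (29.23276138305664, 8.455577850341797), 6.444223880767822) [-44.35696626   0.88327137  59.1340886 ]
wing ang x->y deg 6.2087105265494165
barrel [-45.70950436   0.6550752   40.86341883] 1067 [[-58.2 -13.1  37.3]
 [-31.7  14.8  42.8]]
```

View pics/w8.png

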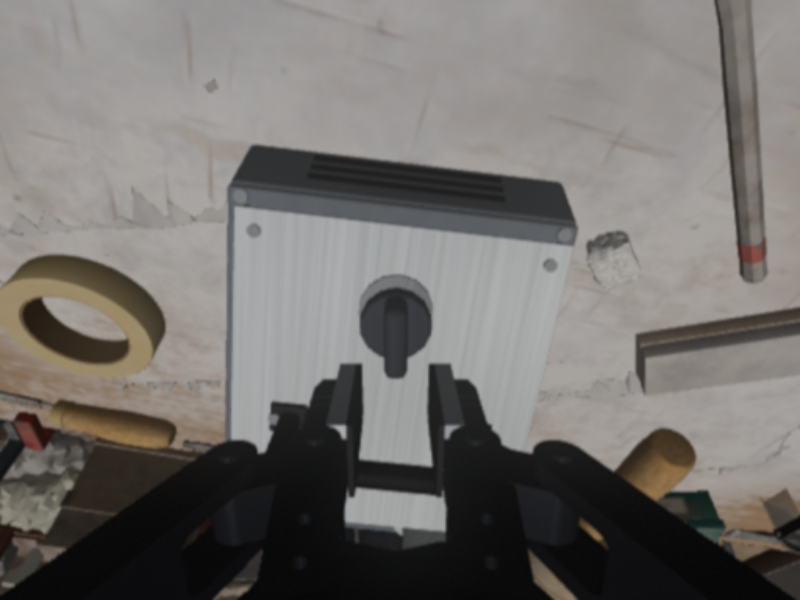

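The angle and centring agree with the picture (wing at (397,335), between the fingers). But +az drives joint 6 toward its lower limit, so I'll use the half-turned grasp instead.

```bash
sed -i 's/mk(S+dz\*n,-w,-n)/mk(S+dz*n,w,-n)/; s/x=-T\[:3,0\]@/x=T[:3,0]@/' st.py; python3 - <<'E'
from st import *
T=rep(); D=T.copy(); B=tgt(6.5,45)
A=T.copy(); A[:3,:3]=T[:3,:3]@R.from_rotvec([0,0,-172],degrees=True).as_matrix(); rows(A,B,1)
E
```

```text
tcp rel barrel top (hatch) [ 1.56  0.38 46.88] ang -173.1 tilt [ 0.006  0.    -1.   ] F [ 0.1 -0.2  0.8] M [-0.04  0.91  0.  ] t 14.13 w 21.2 0.0 j6 -2.34
N=1 shift_cm [-0.156, 0.041, 0.187] turn [-0.0, -0.34, -7.61] (total 2.5mm 7.6deg)
```

send_rows([
  {"gripper": 0.5,"x": 0,"y": 0,"z": 0,"ax": 0,"ay": 0,"az": -7},
  {"gripper": 0.5,"x": 0,"y": 0,"z": 0,"ax": 0,"ay": 0,"az": -7},
  {"gripper": 0.5,"x": 0,"y": 0,"z": 0,"ax": 0,"ay": 0,"az": -7},
  {"gripper": 0.5,"x": 0,"y": 0,"z": 0,"ax": 0,"ay": 0,"az": -7},
  {"gripper": 0.5,"x": 0,"y": 0,"z": 0,"ax": 0,"ay": 0,"az": -7},
])

```text
clock: 14.55
position: [435.8, 346.1, 156.5]
ee_rot: [-0.631, 0.744, -0.007, 0.219]
contact_force: [0.1, -0.6, -0.3]
gripper_width: 21.5
grasp_force: 0.0
```

send_rows([
  {"gripper": 0.5,"x": 0,"y": 0,"z": 0,"ax": 0,"ay": 0,"az": -7},
  {"gripper": 0.5,"x": 0,"y": 0,"z": 0,"ax": 0,"ay": 0,"az": -7},
  {"gripper": 0.5,"x": 0,"y": 0,"z": 0,"ax": 0,"ay": 0,"az": -7},
  {"gripper": 0.5,"x": 0,"y": 0,"z": 0,"ax": 0,"ay": 0,"az": -7},
  {"gripper": 0.5,"x": 0,"y": 0,"z": 0,"ax": 0,"ay": 0,"az": -7},
])

```text
clock: 14.97
position: [435.8, 346.1, 156.5]
ee_rot: [0.825, -0.52, 0.073, -0.207]
contact_force: [0.1, 0.4, 0.3]
gripper_width: 21.6
grasp_force: 0.0
```

send_rows([
  {"gripper": 0.5,"x": 0,"y": 0,"z": 0,"ax": 0,"ay": 0,"az": -7},
  {"gripper": 0.5,"x": 0,"y": 0,"z": 0,"ax": 0,"ay": 0,"az": -7},
  {"gripper": 0.5,"x": 0,"y": 0,"z": 0,"ax": 0,"ay": 0,"az": -7},
  {"gripper": 0.5,"x": 0,"y": 0,"z": 0,"ax": 0,"ay": 0,"az": -7},
  {"gripper": 0.5,"x": 0,"y": 0,"z": 0,"ax": 0,"ay": 0,"az": -7},
])

```text
clock: 15.38
position: [435.8, 346.1, 156.5]
ee_rot: [0.944, -0.248, 0.132, -0.175]
contact_force: [-0.4, 0.3, -0.0]
gripper_width: 21.2
grasp_force: 0.0
```

send_rows([
  {"gripper": 0.5,"x": 0,"y": 0,"z": 0,"ax": 0,"ay": 0,"az": -7},
  {"gripper": 0.5,"x": 0,"y": 0,"z": 0,"ax": 0,"ay": 0,"az": -7},
  {"gripper": 0.5,"x": 0,"y": 0,"z": 0,"ax": 0,"ay": 0,"az": -7},
  {"gripper": 0.5,"x": 0,"y": 0,"z": 0,"ax": 0,"ay": 0,"az": -7},
  {"gripper": 0.5,"x": 0,"y": 0,"z": 0,"ax": 0,"ay": 0,"az": -7},
])

```text
clock: 15.8
position: [435.8, 346.1, 156.5]
ee_rot: [0.975, 0.047, 0.178, -0.127]
contact_force: [0.2, 0.9, -0.2]
gripper_width: 21.4
grasp_force: 0.0
```

send_rows([
  {"gripper": 0.5,"x": 0,"y": 0,"z": 0,"ax": 0,"ay": 0,"az": -7},
  {"gripper": 0.5,"x": 0,"y": 0,"z": 0,"ax": 0,"ay": 0,"az": -7},
  {"gripper": 0.5,"x": 0,"y": 0,"z": 0,"ax": 0,"ay": 0,"az": -7},
  {"gripper": 0.5,"x": 0,"y": 0,"z": 0,"ax": 0,"ay": 0,"az": -7},
  {"gripper": 0.5,"x": 0,"y": 0,"z": 0,"ax": 0,"ay": 0,"az": -4},
])

```text
clock: 16.22
position: [435.8, 346.1, 156.5]
ee_rot: [0.924, 0.314, 0.206, -0.073]
contact_force: [-0.3, 0.4, -0.9]
gripper_width: 21.2
grasp_force: 0.0
```

send_rows([
  {"gripper": 0.5,"x": 0,"y": 0,"z": 0,"ax": 0,"ay": 0,"az": 0},
  {"gripper": 0.5,"x": 0,"y": 0,"z": 0,"ax": 0,"ay": 0,"az": 0},
  {"gripper": 0.5,"x": 0,"y": 0,"z": 0,"ax": 0,"ay": 0,"az": 0},
  {"gripper": 0.5,"x": 0,"y": 0,"z": 0,"ax": 0,"ay": 0,"az": 0},
  {"gripper": 0.5,"x": 0,"y": 0,"z": 0,"ax": 0,"ay": 0,"az": 0},
])

```text
clock: 16.63
position: [435.7, 346.0, 156.4]
ee_rot: [0.925, 0.311, 0.206, -0.074]
contact_force: [-0.4, -0.4, -0.3]
gripper_width: 21.6
grasp_force: 0.0
```

```bash
python3 st.py 6.5 25
```

```text
S in hatch [-44.07   1.22  41.68]
tcp rel barrel top (hatch) [ 1.34  0.32 46.75] ang -1.2 tilt [ 0.006  0.    -1.   ] F [-0.6 -0.1 -0. ] M [0.03 0.85 0.04] t 16.63 w 21.6 0.0 j6 0.66
N=2 shift_cm [-0.072, 0.015, 1.087] turn [0.0, -0.16, -3.84] (total 21.8mm 7.7deg)
```

send_rows([
  {"gripper": 0.5,"x": -0.07,"y": 0.02,"z": 1.0,"ax": 0,"ay": -0.16,"az": -3.84},
  {"gripper": 0.5,"x": -0.07,"y": 0.02,"z": 1.0,"ax": 0,"ay": -0.16,"az": -3.84},
  {"gripper": 0.5,"x": 0,"y": 0,"z": 0,"ax": 0,"ay": 0,"az": 0},
  {"gripper": 0.5,"x": 0,"y": 0,"z": 0,"ax": 0,"ay": 0,"az": 0},
  {"gripper": 0.5,"x": 0,"y": 0,"z": 0,"ax": 0,"ay": 0,"az": 0},
])

```text
clock: 17.05
position: [442.0, 350.5, 139.0]
ee_rot: [0.903, 0.372, 0.208, -0.06]
contact_force: [-0.3, -0.7, 0.2]
gripper_width: 20.9
grasp_force: 0.0
```

send_rows([
  {"gripper": 0.5,"x": 0,"y": 0,"z": 0.8,"ax": 0,"ay": 0,"az": 0},
  {"gripper": 0.5,"x": 0,"y": 0,"z": 0.8,"ax": 0,"ay": 0,"az": 0},
  {"gripper": 0.5,"x": 0,"y": 0,"z": 0.5,"ax": 0,"ay": 0,"az": 0},
  {"gripper": 0.5,"x": 0,"y": 0,"z": 0,"ax": 0,"ay": 0,"az": 0},
  {"gripper": 0.5,"x": 0,"y": 0,"z": 0,"ax": 0,"ay": 0,"az": 0},
])

```text
clock: 17.47
position: [450.8, 356.6, 127.0]
ee_rot: [0.904, 0.373, 0.201, -0.059]
contact_force: [-0.5, -0.3, -0.6]
gripper_width: 21.4
grasp_force: 0.0
```

```bash
python3 st.py 6.5 0
```

```text
S in hatch [-44.07   1.22  41.68]
tcp rel barrel top (hatch) [ 5.52 -0.71 12.31] ang 6.5 tilt [-0.015  0.003 -1.   ] F [-0.8  0.1 -0.3] M [-0.    0.8   0.01] t 17.47 w 21.4 0.0 j6 0.73
N=1 shift_cm [-0.522, -0.127, 1.239] turn [-0.29, 0.84, 0.04] (total 13.5mm 0.9deg)
```

```bash
python3 - <<'E'
from st import *
arm.get_image('side');arm.get_image('side');arm.get_image('side')
rep(); print(cur()[1]['joints'].round(3))
E
```

```text
tcp rel barrel top (hatch) [ 5.3  -0.87 12.72] ang 6.5 tilt [-0.015  0.003 -1.   ] F [0.4 0.3 0.1] M [-0.03  0.84  0.06] t 17.62 w 21.6 0.0 j6 0.73
[ 0.936  0.237 -0.804  0.718 -0.161  0.729]
```

Joint 5 is at its limit (-0.16): the wrist is almost in line with the forearm. Tilting the tool about 4° sideways (-hy) gets it clear.

```bash
sed -i 's/mk(S+dz\*n,w,-n)/mk(S+dz*n,w,-n-TY*hy)/; s/^def tgt/TY=.07\ndef tgt/' st.py; sed -i "s/,'j6',.*/,'j',s['joints'][3:].round(3))/" st.py; python3 st.py 6.5 25
```

```text
S in hatch [-44.07   1.22  41.68]
tcp rel barrel top (hatch) [ 5.3  -0.87 12.72] ang 6.5 tilt [-0.015  0.003 -1.   ] F [0.4 0.3 0.1] M [-0.03  0.84  0.06] t 17.62 w 21.6 0.0 j [ 0.718 -0.161  0.729]
N=1 shift_cm [-0.535, -0.153, -1.22] turn [-4.26, 0.37, 0.09] (total 13.4mm 4.3deg)
```

send_rows([
  {"gripper": 0.5,"x": -0.13,"y": -0.03,"z": -0.4,"ax": -1.4,"ay": 0.1,"az": 0},
  {"gripper": 0.5,"x": -0.13,"y": -0.03,"z": -0.4,"ax": -1.4,"ay": 0.1,"az": 0},
  {"gripper": 0.5,"x": -0.13,"y": -0.03,"z": -0.4,"ax": -1.4,"ay": 0.1,"az": 0},
  {"gripper": 0.5,"x": -0.13,"y": -0.03,"z": 0,"ax": 0,"ay": 0,"az": 0},
  {"gripper": 0.5,"x": 0,"y": 0,"z": 0,"ax": 0,"ay": 0,"az": 0},
])

```text
clock: 18.03
position: [442.7, 350.2, 137.8]
ee_rot: [0.905, 0.366, 0.215, -0.026]
contact_force: [-0.9, -0.4, -0.9]
gripper_width: 21.7
grasp_force: 0.0
```

send_rows([
  {"gripper": 0.5,"x": 0,"y": 0,"z": 0,"ax": 0,"ay": 0,"az": 0},
  {"gripper": 0.5,"x": 0,"y": 0,"z": 0,"ax": 0,"ay": 0,"az": 0},
  {"gripper": 0.5,"x": 0,"y": 0,"z": 0,"ax": 0,"ay": 0,"az": 0},
  {"gripper": 0.5,"x": 0,"y": 0,"z": 0,"ax": 0,"ay": 0,"az": 0},
  {"gripper": 0.5,"x": 0,"y": 0,"z": 0,"ax": 0,"ay": 0,"az": 0},
])

```text
clock: 18.45
position: [442.9, 351.3, 137.8]
ee_rot: [0.905, 0.366, 0.215, -0.026]
contact_force: [0.2, 0.3, -0.4]
gripper_width: 21.5
grasp_force: 0.0
```

```bash
python3 st.py 6.5 8
```

```text
S in hatch [-44.07   1.22  41.68]
tcp rel barrel top (hatch) [ 1.51  0.08 26.09] ang 6.6 tilt [-0.004 -0.068 -0.998] F [ 0.1  0.1 -0.5] M [ 0.14  0.82 -0.02] t 18.45 w 21.5 0.0 j [ 1.144 -0.165  0.364]
N=1 shift_cm [-0.129, -0.132, 1.806] turn [-0.1, 0.23, 0.1] (total 18.2mm 0.3deg)
```

```bash
sed -i 's/-n-TY\*hy)/-n-TY*hy-.03*hx)/; s/^TY=.07/TY=.11/' st.py; python3 st.py 6.5 10
```

```text
S in hatch [-44.07   1.22  41.68]
tcp rel barrel top (hatch) [ 1.51  0.08 26.09] ang 6.6 tilt [-0.004 -0.068 -0.998] F [ 0.1  0.1 -0.5] M [ 0.14  0.82 -0.02] t 18.45 w 21.5 0.0 j [ 1.144 -0.165  0.364]
N=1 shift_cm [-0.132, -0.118, 1.607] turn [-2.17, -1.73, 0.16] (total 16.2mm 2.8deg)
```

send_rows([
  {"gripper": 0.5,"x": -0.06,"y": -0.06,"z": 0,"ax": -1.1,"ay": -0.85,"az": 0.1},
  {"gripper": 0.5,"x": -0.06,"y": -0.06,"z": 0,"ax": -1.1,"ay": -0.85,"az": 0},
  {"gripper": 0.5,"x": 0,"y": 0,"z": 0.5,"ax": 0,"ay": 0,"az": 0},
  {"gripper": 0.5,"x": 0,"y": 0,"z": 0.5,"ax": 0,"ay": 0,"az": 0},
  {"gripper": 0.5,"x": 0,"y": 0,"z": 0.4,"ax": 0,"ay": 0,"az": 0},
])

```text
clock: 18.87
position: [446.2, 354.1, 124.2]
ee_rot: [0.909, 0.362, 0.209, -0.004]
contact_force: [-0.0, 0.4, 0.2]
gripper_width: 21.3
grasp_force: 0.0
```

send_rows([
  {"gripper": 0.5,"x": 0,"y": 0,"z": 0,"ax": 0,"ay": 0,"az": 0},
  {"gripper": 0.5,"x": 0,"y": 0,"z": 0,"ax": 0,"ay": 0,"az": 0},
  {"gripper": 0.5,"x": 0,"y": 0,"z": 0,"ax": 0,"ay": 0,"az": 0},
  {"gripper": 0.5,"x": 0,"y": 0,"z": 0,"ax": 0,"ay": 0,"az": 0},
  {"gripper": 0.5,"x": 0,"y": 0,"z": 0,"ax": 0,"ay": 0,"az": 0},
])

```text
clock: 19.28
position: [446.5, 353.7, 124.8]
ee_rot: [0.909, 0.361, 0.209, -0.004]
contact_force: [-0.5, -0.4, -0.4]
gripper_width: 21.3
grasp_force: 0.0
```

```bash
python3 st.py 6.5 2
```

```text
S in hatch [-44.07   1.22  41.68]
tcp rel barrel top (hatch) [-0.09 -0.34 12.5 ] ang 6.3 tilt [-0.029 -0.11  -0.994] F [-0.7 -0.  -0.1] M [ 0.16  0.76 -0.08] t 19.28 w 21.3 0.0 j [ 1.191 -0.204  0.307]
N=1 shift_cm [0.056, -0.144, 1.039] turn [0.03, -0.07, 0.06] (total 10.5mm 0.1deg)
```

send_rows([
  {"gripper": 0.65,"x": 0.05,"y": -0.1,"z": 0.4,"ax": 0,"ay": 0,"az": 0},
  {"gripper": 0.65,"x": 0,"y": 0,"z": 0.4,"ax": 0,"ay": 0,"az": 0},
  {"gripper": 0.65,"x": 0,"y": 0,"z": 0.2,"ax": 0,"ay": 0,"az": 0},
  {"gripper": 0.65,"x": 0,"y": 0,"z": 0,"ax": 0,"ay": 0,"az": 0},
  {"gripper": 0.65,"x": 0,"y": 0,"z": 0,"ax": 0,"ay": 0,"az": 0},
])

```text
clock: 19.7
position: [450.1, 355.8, 115.5]
ee_rot: [0.909, 0.361, 0.209, -0.004]
contact_force: [0.8, -0.9, 0.4]
gripper_width: 14.7
grasp_force: 0.0
```

```bash
python3 st.py 6.5 0
```

```text
S in hatch [-44.07   1.22  41.68]
tcp rel barrel top (hatch) [-0.24 -0.87  2.27] ang 6.3 tilt [-0.029 -0.11  -0.993] F [ 0.2 -1.2  0.4] M [ 0.15  0.81 -0.08] t 19.7 w 14.7 0.0 j [ 1.368 -0.169  0.183]
N=1 shift_cm [0.042, -0.108, 0.216] turn [0.05, -0.03, 0.03] (total 2.4mm 0.1deg)
```

```bash
sed -i 's/^TY=.11/TY=.17/; s/mk(S+dz\*n,/mk(S+dz*n-1.3*hy,/' st.py; python3 st.py 6.5 3
```

```text
S in hatch [-44.07   1.22  41.68]
tcp rel barrel top (hatch) [-0.24 -0.87  2.27] ang 6.3 tilt [-0.029 -0.11  -0.993] F [ 0.2 -1.2  0.4] M [ 0.15  0.81 -0.08] t 19.7 w 14.7 0.0 j [ 1.368 -0.169  0.183]
N=1 shift_cm [0.016, 0.053, -0.068] turn [-3.29, -0.39, 0.18] (total 0.9mm 3.3deg)
```

send_rows([
  {"gripper": 0.65,"x": 0,"y": 0.02,"z": -0.05,"ax": -1.6,"ay": -0.2,"az": 0.1},
  {"gripper": 0.65,"x": 0,"y": 0.02,"z": 0,"ax": -1.7,"ay": -0.2,"az": 0.1},
  {"gripper": 0.65,"x": 0,"y": 0,"z": 0,"ax": 0,"ay": 0,"az": 0},
  {"gripper": 0.65,"x": 0,"y": 0,"z": 0.1,"ax": 0,"ay": 0,"az": 0},
  {"gripper": 0.65,"x": 0,"y": 0,"z": 0.1,"ax": 0,"ay": 0,"az": 0},
])

```text
clock: 20.12
position: [450.5, 356.8, 114.6]
ee_rot: [0.91, 0.354, 0.216, 0.022]
contact_force: [-3.4, 0.8, 3.9]
gripper_width: 15.1
grasp_force: 2.4
```

send_rows([
  {"gripper": 0.65,"x": 0,"y": 0,"z": 0,"ax": 0,"ay": 0,"az": 0},
  {"gripper": 0.65,"x": 0,"y": 0,"z": 0,"ax": 0,"ay": 0,"az": 0},
  {"gripper": 0.65,"x": 0,"y": 0,"z": 0,"ax": 0,"ay": 0,"az": 0},
  {"gripper": 0.65,"x": 0,"y": 0,"z": 0,"ax": 0,"ay": 0,"az": 0},
  {"gripper": 0.65,"x": 0,"y": 0,"z": 0,"ax": 0,"ay": 0,"az": 0},
])

```text
clock: 20.53
position: [450.7, 356.6, 114.4]
ee_rot: [0.91, 0.354, 0.216, 0.023]
contact_force: [-4.1, 1.4, 5.0]
gripper_width: 14.8
grasp_force: 2.4
```

```bash
python3 st.py 6.5 0
```

```text
S in hatch [-44.07   1.22  41.68]
tcp rel barrel top (hatch) [ 0.2  -0.64  0.94] ang 6.1 tilt [-0.029 -0.166 -0.986] F [-0.1  3.6  5.5] M [ 1.26  0.81 -0.16] t 20.53 w 14.8 2.4 j [ 1.404 -0.234  0.123]
N=1 shift_cm [-0.023, 0.048, 0.104] turn [-0.08, -0.06, 0.04] (total 1.2mm 0.1deg)
```

send_rows([
  {"gripper": 0.65,"x": 0,"y": -0.1,"z": 0,"ax": 0,"ay": 0,"az": 0},
  {"gripper": 0.71,"x": 0,"y": 0,"z": 0,"ax": 0,"ay": 0,"az": 0},
  {"gripper": 0.71,"x": 0,"y": 0,"z": 0,"ax": 0,"ay": 0,"az": 0},
  {"gripper": 0.71,"x": 0,"y": 0,"z": 0.1,"ax": 0,"ay": 0,"az": 0},
  {"gripper": 0.71,"x": 0,"y": 0,"z": 0.1,"ax": 0,"ay": 0,"az": 0},
])

```text
clock: 20.95
position: [451.2, 357.1, 112.9]
ee_rot: [0.91, 0.354, 0.217, 0.023]
contact_force: [-11.4, -3.7, 16.4]
gripper_width: 12.2
grasp_force: 10.1
```

```bash
python3 st.py
```

```text
S in hatch [-44.07   1.22  41.68]
tcp rel barrel top (hatch) [ 0.2  -0.53 -0.74] ang 6.1 tilt [-0.028 -0.167 -0.985] F [-3.2  4.2 19.6] M [ 0.89  1.73 -0.29] t 20.95 w 12.2 10.1 j [ 1.433 -0.231  0.101]
```

send_rows([
  {"gripper": 0.71,"x": 0,"y": 0,"z": 0,"ax": 0,"ay": 0,"az": -5},
  {"gripper": 0.71,"x": 0,"y": 0,"z": 0,"ax": 0,"ay": 0,"az": -5},
  {"gripper": 0.71,"x": 0,"y": 0,"z": 0,"ax": 0,"ay": 0,"az": -5},
  {"gripper": 0.71,"x": 0,"y": 0,"z": 0,"ax": 0,"ay": 0,"az": -3},
  {"gripper": 0.71,"x": 0,"y": 0,"z": 0,"ax": 0,"ay": 0,"az": 0},
])

```text
clock: 21.37
position: [451.9, 357.2, 113.1]
ee_rot: [0.843, 0.492, 0.211, 0.057]
contact_force: [-2.3, 0.9, 5.6]
gripper_width: 12.3
grasp_force: 3.4
```

```bash
python3 st.py
```

```text
S in hatch [-44.07   1.22  41.68]
tcp rel barrel top (hatch) [ 0.8  -0.9  -0.84] ang 24.0 tilt [-0.028 -0.168 -0.985] F [1.2 2.2 5.6] M [ 0.68  0.36 -0.07] t 21.37 w 12.3 3.4 j [ 1.432 -0.231  0.417]
```

send_rows([
  {"gripper": 0.71,"x": 0,"y": 0,"z": 0.1,"ax": 0,"ay": 0,"az": 0},
  {"gripper": 0.71,"x": 0,"y": 0,"z": 0.1,"ax": 0,"ay": 0,"az": 0},
  {"gripper": 0.71,"x": 0,"y": 0,"z": 0.1,"ax": 0,"ay": 0,"az": 0},
  {"gripper": 0.71,"x": 0,"y": 0,"z": 0,"ax": 0,"ay": 0,"az": 0},
  {"gripper": 0.71,"x": 0,"y": 0,"z": 0,"ax": 0,"ay": 0,"az": 0},
])

```text
clock: 21.78
position: [452.4, 357.5, 109.7]
ee_rot: [0.843, 0.492, 0.21, 0.057]
contact_force: [-4.1, 1.4, 5.8]
gripper_width: 12.7
grasp_force: 3.1
```

```bash
python3 st.py
```

```text
S in hatch [-44.07   1.22  41.68]
tcp rel barrel top (hatch) [-0.15 -0.99 -4.13] ang 23.9 tilt [-0.029 -0.167 -0.986] F [0.3 3.6 6.2] M [ 1.12  0.71 -0.16] t 21.78 w 12.7 3.1 j [ 1.474 -0.223  0.388]
```

send_rows([
  {"gripper": 0.71,"x": 0,"y": 0,"z": 0.15,"ax": 0,"ay": 0,"az": 0},
  {"gripper": 0.71,"x": 0,"y": 0,"z": 0.15,"ax": 0,"ay": 0,"az": 0},
  {"gripper": 0.71,"x": 0,"y": 0,"z": 0.15,"ax": 0,"ay": 0,"az": 0},
  {"gripper": 0.71,"x": 0,"y": 0,"z": 0.15,"ax": 0,"ay": 0,"az": 0},
  {"gripper": 0.71,"x": 0,"y": 0,"z": 0,"ax": 0,"ay": 0,"az": 0},
])

```text
clock: 22.2
position: [454.4, 359.0, 104.4]
ee_rot: [0.843, 0.492, 0.21, 0.056]
contact_force: [-6.2, 2.2, 8.1]
gripper_width: 12.1
grasp_force: 4.6
```

```bash
python3 st.py
```

```text
S in hatch [-44.07   1.22  41.68]
tcp rel barrel top (hatch) [-0.06 -1.12 -9.99] ang 24.0 tilt [-0.028 -0.165 -0.986] F [0.2 5.6 8.8] M [ 1.65  0.87 -0.21] t 22.2 w 12.1 4.6 j [ 1.561 -0.208  0.33 ]
```

send_rows([
  {"gripper": 0.71,"x": 0,"y": 0,"z": 0.15,"ax": 0,"ay": 0,"az": 0},
  {"gripper": 0.71,"x": 0,"y": 0,"z": 0.15,"ax": 0,"ay": 0,"az": 0},
  {"gripper": 0.71,"x": 0,"y": 0,"z": 0.1,"ax": 0,"ay": 0,"az": 0},
  {"gripper": 0.71,"x": 0,"y": 0,"z": 0,"ax": 0,"ay": 0,"az": 0},
  {"gripper": 0.71,"x": 0,"y": 0,"z": 0,"ax": 0,"ay": 0,"az": 0},
])

```text
clock: 22.62
position: [455.7, 360.0, 102.4]
ee_rot: [0.842, 0.493, 0.211, 0.055]
contact_force: [-12.6, -0.8, 17.4]
gripper_width: 12.4
grasp_force: 9.9
```

```bash
python3 st.py
```

```text
S in hatch [-44.07   1.22  41.68]
tcp rel barrel top (hatch) [  0.58  -1.1  -12.51] ang 24.0 tilt [-0.026 -0.164 -0.986] F [-2.   7.1 20.2] M [ 1.67  1.49 -0.28] t 22.62 w 12.4 9.9 j [ 1.618 -0.2    0.293]
```

send_rows([
  {"gripper": 0.71,"x": 0,"y": 0,"z": 0.03,"ax": 0,"ay": 0,"az": 4},
  {"gripper": 0.71,"x": 0,"y": 0,"z": 0,"ax": 0,"ay": 0,"az": 5},
  {"gripper": 0.71,"x": 0,"y": 0,"z": 0,"ax": 0,"ay": 0,"az": 5},
  {"gripper": 0.71,"x": 0,"y": 0,"z": 0,"ax": 0,"ay": 0,"az": 5},
  {"gripper": 0.71,"x": 0,"y": 0,"z": 0,"ax": 0,"ay": 0,"az": 5},
])

```text
clock: 23.03
position: [455.3, 359.8, 102.2]
ee_rot: [0.927, 0.305, 0.218, 0.01]
contact_force: [-15.7, -2.9, 20.5]
gripper_width: 12.3
grasp_force: 12.1
```

```bash
python3 st.py
```

```text
S in hatch [-44.07   1.22  41.68]
tcp rel barrel top (hatch) [  0.12  -1.01 -12.51] ang 0.0 tilt [-0.026 -0.164 -0.986] F [-4.1  7.4 24.6] M [ 1.65  2.12 -0.4 ] t 23.03 w 12.3 12.1 j [ 1.622 -0.199 -0.133]
```

send_rows([
  {"gripper": 0.71,"x": 0,"y": 0,"z": 0,"ax": 0,"ay": 0,"az": 5},
  {"gripper": 0.71,"x": 0,"y": 0,"z": 0,"ax": 0,"ay": 0,"az": 5},
  {"gripper": 0.71,"x": 0,"y": 0,"z": 0,"ax": 0,"ay": 0,"az": 5},
  {"gripper": 0.71,"x": 0,"y": 0,"z": 0,"ax": 0,"ay": 0,"az": 5},
  {"gripper": 0.71,"x": 0,"y": 0,"z": 0,"ax": 0,"ay": 0,"az": 0},
])

```text
clock: 23.45
position: [455.1, 359.9, 102.1]
ee_rot: [0.966, 0.14, 0.216, -0.028]
contact_force: [-15.9, -1.9, 19.6]
gripper_width: 12.2
grasp_force: 12.6
```

```bash
python3 st.py
```

```text
S in hatch [-44.07   1.22  41.68]
tcp rel barrel top (hatch) [ -0.05  -0.83 -12.54] ang -19.6 tilt [-0.026 -0.163 -0.986] F [-4.1  8.4 23.5] M [ 1.69  2.04 -0.39] t 23.45 w 12.2 12.6 j [ 1.622 -0.199 -0.481]
```

send_rows([
  {"gripper": 0.71,"x": 0,"y": 0,"z": 0,"ax": 0,"ay": 0,"az": 5},
  {"gripper": 0.71,"x": 0,"y": 0,"z": 0,"ax": 0,"ay": 0,"az": 5},
  {"gripper": 0.71,"x": 0,"y": 0,"z": 0,"ax": 0,"ay": 0,"az": 5},
  {"gripper": 0.71,"x": 0,"y": 0,"z": 0,"ax": 0,"ay": 0,"az": 5},
  {"gripper": 0.71,"x": 0,"y": 0,"z": 0,"ax": 0,"ay": 0,"az": 5},
])

```text
clock: 23.87
position: [454.9, 360.0, 102.0]
ee_rot: [0.973, -0.073, 0.205, -0.075]
contact_force: [-16.5, -1.3, 18.9]
gripper_width: 12.6
grasp_force: 12.3
```

```bash
python3 st.py
```

```text
S in hatch [-44.07   1.22  41.68]
tcp rel barrel top (hatch) [ -0.14  -0.6  -12.66] ang -44.4 tilt [-0.026 -0.163 -0.986] F [-4.5  9.2 23. ] M [ 1.96  1.97 -0.31] t 23.87 w 12.6 12.3 j [ 1.622 -0.198 -0.919]
```

send_rows([
  {"gripper": 0.71,"x": 0,"y": 0,"z": 0,"ax": 0,"ay": 0,"az": 5},
  {"gripper": 0.71,"x": 0,"y": 0,"z": 0,"ax": 0,"ay": 0,"az": 5},
  {"gripper": 0.71,"x": 0,"y": 0,"z": 0,"ax": 0,"ay": 0,"az": 5},
  {"gripper": 0.71,"x": 0,"y": 0,"z": 0,"ax": 0,"ay": 0,"az": 5},
  {"gripper": 0.71,"x": 0,"y": 0,"z": 0,"ax": 0,"ay": 0,"az": 4},
])

```text
clock: 24.28
position: [453.6, 360.2, 101.1]
ee_rot: [0.937, -0.272, 0.184, -0.115]
contact_force: [-18.9, -2.1, 19.1]
gripper_width: 12.3
grasp_force: 15.5
```

```bash
python3 st.py
```

```text
S in hatch [-44.07   1.22  41.68]
tcp rel barrel top (hatch) [ -1.38   0.39 -12.98] ang -68.3 tilt [-0.028 -0.161 -0.987] F [-6.6 10.1 24.1] M [ 2.51  2.69 -0.24] t 24.28 w 12.3 15.5 j [ 1.623 -0.196 -1.337]
```

send_rows([
  {"gripper": 0.71,"x": 0,"y": 0,"z": 0,"ax": 0,"ay": 0,"az": 4},
  {"gripper": 0.71,"x": 0,"y": 0,"z": 0,"ax": 0,"ay": 0,"az": 4},
  {"gripper": 0.71,"x": 0,"y": 0,"z": 0,"ax": 0,"ay": 0,"az": 4},
  {"gripper": 0.71,"x": 0,"y": 0,"z": 0,"ax": 0,"ay": 0,"az": 0},
  {"gripper": 0.71,"x": 0,"y": 0,"z": 0,"ax": 0,"ay": 0,"az": 0},
])

```text
clock: 24.7
position: [454.1, 360.3, 101.4]
ee_rot: [0.905, -0.367, 0.171, -0.134]
contact_force: [-16.7, -1.3, 18.1]
gripper_width: 12.5
grasp_force: 25.6
```

```bash
python3 st.py
```

```text
S in hatch [-44.07   1.22  41.68]
tcp rel barrel top (hatch) [ -0.85   0.17 -12.99] ang -80.1 tilt [-0.027 -0.162 -0.986] F [-4.9  9.3 22.3] M [2.19 2.21 0.09] t 24.7 w 12.5 25.6 j [ 1.623 -0.197 -1.541]
```

send_rows([
  {"gripper": 0.71,"x": 0,"y": 0,"z": 0,"ax": 0,"ay": 0,"az": 4},
  {"gripper": 0.71,"x": 0,"y": 0,"z": 0,"ax": 0,"ay": 0,"az": 2},
  {"gripper": 0.71,"x": 0,"y": 0,"z": 0,"ax": 0,"ay": 0,"az": 0},
  {"gripper": 0.71,"x": 0,"y": 0,"z": 0,"ax": 0,"ay": 0,"az": 0},
  {"gripper": 0.71,"x": 0,"y": 0,"z": 0,"ax": 0,"ay": 0,"az": 0},
])

```text
clock: 25.12
position: [454.1, 360.5, 101.3]
ee_rot: [0.884, -0.413, 0.164, -0.142]
contact_force: [-15.8, -0.6, 17.3]
gripper_width: 12.0
grasp_force: 31.1
```

```bash
python3 st.py
```

```text
S in hatch [-44.07   1.22  41.68]
tcp rel barrel top (hatch) [ -0.77   0.26 -13.07] ang -86.2 tilt [-0.027 -0.162 -0.986] F [-4.3  9.3 21.1] M [2.16 2.11 0.14] t 25.12 w 12.0 31.1 j [ 1.624 -0.197 -1.646]
```

send_rows([
  {"gripper": 0.71,"x": 0,"y": 0,"z": 0,"ax": 0,"ay": 0,"az": -5},
  {"gripper": 0.6,"x": 0,"y": 0,"z": -0.1,"ax": 0,"ay": 0,"az": 0},
  {"gripper": 0.6,"x": 0,"y": 0,"z": -0.15,"ax": 0,"ay": 0,"az": 0},
  {"gripper": 0.6,"x": 0,"y": 0,"z": -0.15,"ax": 0,"ay": 0,"az": 0},
  {"gripper": 0.6,"x": 0,"y": 0,"z": -0.15,"ax": 0,"ay": 0,"az": 0},
])

```text
clock: 25.53
position: [453.4, 357.8, 104.6]
ee_rot: [0.9, -0.377, 0.171, -0.133]
contact_force: [-4.6, 1.3, 4.2]
gripper_width: 17.2
grasp_force: 3.3
```

```bash
python3 st.py
```

```text
S in hatch [-44.07   1.22  41.68]
tcp rel barrel top (hatch) [-1.39 -1.34 -9.13] ang -81.4 tilt [-0.03  -0.166 -0.986] F [-0.7  3.9  5. ] M [ 1.25  1.01 -0.13] t 25.53 w 17.2 3.3 j [ 1.541 -0.212 -1.507]
```

send_rows([
  {"gripper": 0.55,"x": 0,"y": 0,"z": -0.1,"ax": 0,"ay": 0,"az": 0},
  {"gripper": 0.55,"x": 0,"y": 0,"z": -0.2,"ax": 0,"ay": 0,"az": 0},
  {"gripper": 0.55,"x": 0,"y": 0,"z": -0.5,"ax": 0,"ay": 0,"az": 0},
  {"gripper": 0.55,"x": 0,"y": 0,"z": 0,"ax": 0,"ay": 0,"az": 0},
  {"gripper": 0.55,"x": 0,"y": 0,"z": 0,"ax": 0,"ay": 0,"az": 0},
])

```text
clock: 25.95
position: [450.9, 356.1, 111.5]
ee_rot: [0.9, -0.378, 0.172, -0.132]
contact_force: [0.3, -0.7, -1.4]
gripper_width: 19.0
grasp_force: 0.0
```

```bash
python3 st.py
```

```text
S in hatch [-44.07   1.22  41.68]
tcp rel barrel top (hatch) [-1.2  -1.13 -1.62] ang -81.5 tilt [-0.031 -0.169 -0.985] F [-0.8 -0.7 -1.2] M [ 0.38  0.82 -0.2 ] t 25.95 w 19.0 0.0 j [ 1.43  -0.232 -1.433]
```

send_rows([
  {"gripper": 0.5,"x": 0,"y": 0,"z": -1,"ax": 0,"ay": 0,"az": 0},
  {"gripper": 0.5,"x": 0,"y": 0,"z": -2,"ax": 0,"ay": 0,"az": 0},
  {"gripper": 0.5,"x": 0,"y": 0,"z": -3,"ax": 0,"ay": 0,"az": 0},
  {"gripper": 0.5,"x": 0,"y": 0,"z": -3,"ax": 0,"ay": 0,"az": 0},
  {"gripper": 0.5,"x": 0,"y": 0,"z": -1,"ax": 0,"ay": 0,"az": 0},
])

```text
clock: 26.37
position: [415.2, 348.1, 198.2]
ee_rot: [0.899, -0.378, 0.174, -0.135]
contact_force: [-0.3, 1.5, 0.8]
gripper_width: 21.3
grasp_force: 0.0
```

send_rows([
  {"gripper": 0.5,"x": 0,"y": 0,"z": 0,"ax": 0,"ay": 0,"az": 0},
  {"gripper": 0.5,"x": 0,"y": 0,"z": 0,"ax": 0,"ay": 0,"az": 0},
  {"gripper": 0.5,"x": 0,"y": 0,"z": 0,"ax": 0,"ay": 0,"az": 0},
  {"gripper": 0.5,"x": 0,"y": 0,"z": 0,"ax": 0,"ay": 0,"az": 0},
  {"gripper": 0.5,"x": 0,"y": 0,"z": 0,"ax": 0,"ay": 0,"az": 0},
])

```text
clock: 26.78
position: [416.1, 346.0, 194.1]
ee_rot: [0.899, -0.378, 0.174, -0.132]
contact_force: [0.3, 0.0, -0.1]
gripper_width: 21.3
grasp_force: 0.0
```

```bash
python3 st.py; python3 w.py w9; python3 - <<'E'
from h import *
from p import Th
W=np.load('pics/wrist.npz'); q=(W['P'].reshape(-1,3)-Th[:3,3])@Th[:3,:3]
pl=q[(abs(q[:,0])<100)&(abs(q[:,1])<90)&(abs(q[:,2]-18.5)<6)]
for i in range(3):
    c=np.linalg.lstsq(np.c_[pl[:,:2],np.ones(len(pl))],pl[:,2],rcond=None)[0]; r=pl[:,2]-np.c_[pl[:,:2],np.ones(len(pl))]@c; pl=pl[abs(r)<2.5]
print('plate',c.round(4),cv2.minAreaRect(pl[:,:2].astype(np.float32)))
w=q[(abs(q[:,0]+45)<20)&(abs(q[:,1])<20)&(q[:,2]>24)&(q[:,2]<66)]
print(np.histogram(w[:,2],bins=np.arange(24,66,2)))
top=np.percentile(w[:,2],90); t=w[abs(w[:,2]-top)<3]; v=np.linalg.svd(t[:,:2]-t[:,:2].mean(0))[2][0]; print('top',top,cv2.minAreaRect(t[:,:2].astype(np.float32)),np.degrees(np.arctan(v[1]/v[0])))
E
```

```text
S in hatch [-44.07   1.22  41.68]
tcp rel barrel top (hatch) [ 3.26 12.52 87.38] ang -81.5 tilt [-0.028 -0.173 -0.985] F [ 0.2 -0.2 -0.3] M [ 0.31  0.84 -0.07] t 26.78 w 21.3 0.0 j [ 0.735 -0.498 -0.947]
26.8333 [[0.65, -0.63, 0.41, 416.06], [-0.73, -0.68, 0.11, 346.24], [0.21, -0.37, -0.9, 194.28], [0.0, 0.0, 0.0, 1.0]] [ 1.1   0.11 -0.77  0.74 -0.5  -0.95]
plate [4.00000e-04 1.60000e-03 1.87021e+01] ((0.7638702392578125, 0.8902587890625), (165.31398010253906, 150.35836791992188), 0.09875520318746567)
(array([ 11,  12,  30, 507, 128,   3,   5,   2,   4,   3,   5,  45, 279,
       107,   1,   0,   0,   0,   0,   0]), array([24, 26, 28, 30, 32, 34, 36, 38, 40, 42, 44, 46, 48, 50, 52, 54, 56,
       58, 60, 62, 64]))
top 49.98533748630002 ((-42.65769577026367, 0.4347038269042969), (8.748380661010742, 29.559261322021484), 21.671831130981445) -68.5362204173119
```

The barrel and wing now sit about 9.9 mm lower by themselves, which is the caught depth. The wing is about 0.37 rad from across, the plate is flush and unmoved, and the arm is clear.

```bash
python3 -c "
from bench import arm
print(arm.job_done())"
```

```text
the job is handed in; nothing more can be done
None
```

The cover is hung flush on the hatch, and the stud is pressed, turned past the bump and caught at about 10 mm. The tape roll and brush were never touched, and the job was handed in at about 27 s (no verdict returned).

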